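# Pack the optics hand kit

## Robot

A 6-joint arm with a two-finger parallel gripper is mounted at the origin on the work surface. World frame = base frame: x ahead of the robot, y to its left, z up, the work surface at z = 0. Lengths are in mm, angles in rad, forces in N, time in s.
With the tool pointing down it reaches from about 300 to 750 mm from the base axis. Payload 8.5 kg.
Tool frame: the origin (TCP) lies midway between the tips of the shut fingers; the grasp point (between the pads) lies grip_depth behind it (grip_depth is the distance from the TCP to the grasp point, in mm); z points along the fingers, y is the line along which they close (so a half turn about z gives the same grasp; the last joint's range is limited). The gripper opens to 85 mm and grips with 20 to 120 N. Pads are 22 mm wide; open, the fingers measure 114 mm over their backs; the gripper's body (76 mm by 85 mm) begins 54 mm behind the grasp point. The pads swing forward as they close: fully open they stand 13 mm farther back than shut.
Start: joints at [-1.482, 0.381, 1.297, -0, 1.464, -0.215], TCP at [164.526, -524.797, 231.322] pointing down, gripper open.
Joint ranges: [-3.11, 3.11], [-0.89, 2.33], [0.22, 2.48], [-1.42, 4.56], [0.17, 2.85], [-2.88, 2.88]. Speed limits (rad/s): [2.39, 2.39, 3.14, 3.14, 3.14, 3.14].

## Interface

Orientations are given as a unit quaternion [x, y, z, w].
In Python, from plant import * gives the robot as it stands.
- The arm moves only by the tool drive_tool, never from a script. Its argument "targets" is a list of rows, each a list of 7 numbers: the turn, a rotation vector about the tool's x, y, z each as a share of 180 degrees, from -1 to 1, then the shift along the tool's x, y, z each as a share of 12 cm, from -1 to 1, then the closure, from -1 (fully open) to 1 (shut). In form: [[ax, ay, az, x, y, z, claw], ...]. A call has 1 to 12 rows; each row is the pose to reach, as a shift and turn from the pose commanded when the call began, along the tool's axes at that moment, turning the shorter way round; what a row does not reach only later rows make up. A row lasts 1/8 s, in which the tool goes at most 62.5 mm and 10.7 degrees, less where a joint would pass 70% of its speed; a pose out of reach is approached as far as the arm can. A call with a number of a shift or a turn outside -1 to 1 is refused whole. A call with a gripper value outside its range is refused whole. The fingers move at their own pace and stop on an object; the grip force is fixed at half the most. Time passes only in rows, so rows that repeat a pose let the fingers close. It gives the time, the measured TCP pose, the force, the opening and the grip force at its end, in the units of the state.
- get_obs(): the state, without advancing time (a new reading comes with each control period).
- camera(name): name is "scene" or "top" or "wrist"; returns (picture, depth): 400x640x3 uint8, red, green, blue; 400x640 float32, mm along the optical axis (not along the pixel's ray), 0 where there is no reading.
- calibration(name): a dict with "fx", "fy", "cx", "cy" (pixels), "camera_from_world" (4x4, takes a point from world to camera coordinates). Camera axes: x right, y up, looking along -z (the intrinsics and any distortion apply to the point x, -y, -z); pixel columns grow to the right and rows downward; lengths in mm; the calibration is good to about 2 mm. A picture is of the moment at which its call begins: read the wrist's pose just before it. calibration takes no time and is no camera call; for the wrist camera it gives the pose at the moment of the call.
- hand_in(): hands the job in; it is judged then, once.
The state is a dict: "clock": time; "joint_pos": joint angles; "dq": joint speeds; "joint_efforts": joint torques, N m; "ee_pos": TCP position; "tcp_rot": TCP orientation; "force": force on the tool from outside, world axes, zero at the start; "wrist_torque": the same for the moment, N m; "width": finger opening in mm; "grasp_force": force on a finger pad.
Only numpy, scipy, OpenCV 4.12 (cv2) and the standard library are available. Lean on these libraries where they do the work, as an engineer would, in place of code of your own. Each camera call takes 0.05 s, during which the arm holds its last target. There are 200 camera calls.

## Task

Clear the black driver box off the kit tray first and set it down centred on its rubber mat, lined up with it. Then lay each tool and bracket on the table flat, right way up, in the tray pocket with its colour, its coloured end at the coloured pad. Only when all are in, swing the wire bail over until its bar rests fully down in the brass catch; leave the mirror and the tape roll where they are.

Things in the scene. Friction and masses are not known exactly. Their poses are not given: they have to be found in the camera images.
- red: lens brush: pale wooden handle 18 mm wide, grey bristle head, red handle end. 104 mm long, 16 mm tall at the middle, 80 g. Origin: centre of its underside; x points along it to the coloured end, z up. May be absent.
- pocket_red (a point): centre of the floor of the tray pocket for the red-ended part: 112 x 34 mm, walls 8 mm high, with a 40 mm wide finger gap in both long walls at the middle. Its long side lies along the tray's x; point axes are the tray's.
- pad_red (a point): in the same pocket, on its floor 40 mm from its centre towards the end that has the red pad
- blue: steel clamp fork, 26 mm wide, two tines at one end, blue at the other end. 104 mm long, 16 mm tall at the middle, 80 g. Origin: centre of its underside; x points along it to the coloured end, z up. May be absent.
- pocket_blue (a point): centre of the floor of the tray pocket for the blue-ended part: 112 x 34 mm, walls 8 mm high, with a 40 mm wide finger gap in both long walls at the middle. Its long side lies along the tray's x; point axes are the tray's.
- pad_blue (a point): in the same pocket, on its floor 40 mm from its centre towards the end that has the blue pad
- yellow: spatula: black handle 16 mm wide, thin steel blade, yellow handle end. 104 mm long, 16 mm tall at the middle, 80 g. Origin: centre of its underside; x points along it to the coloured end, z up. May be absent.
- pocket_yellow (a point): centre of the floor of the tray pocket for the yellow-ended part: 112 x 34 mm, walls 8 mm high, with a 40 mm wide finger gap in both long walls at the middle. Its long side lies along the tray's x; point axes are the tray's.
- pad_yellow (a point): in the same pocket, on its floor 40 mm from its centre towards the end that has the yellow pad
- green: flat blue-painted bracket, 26 mm wide and 8 mm thick with a raised rib (14 mm wide, 40 mm long, top at 16 mm) in the middle, green end. 104 mm long, 16 mm tall at the middle, 80 g. Origin: centre of its underside; x points along it to the coloured end, z up. May be absent.
- pocket_green (a point): centre of the floor of the tray pocket for the green-ended part: 112 x 34 mm, walls 8 mm high, with a 40 mm wide finger gap in both long walls at the middle. Its long side lies along the tray's y; point axes are the tray's.
- pad_green (a point): in the same pocket, on its floor 40 mm from its centre towards the end that has the green pad
- white: dark steel fork spanner 16 mm wide, two short jaws at one end, white at the other end. 104 mm long, 16 mm tall at the middle, 80 g. Origin: centre of its underside; x points along it to the coloured end, z up. May be absent.
- pocket_white (a point): centre of the floor of the tray pocket for the white-ended part: 112 x 34 mm, walls 8 mm high, with a 40 mm wide finger gap in both long walls at the middle. Its long side lies along the tray's y; point axes are the tray's.
- pad_white (a point): in the same pocket, on its floor 40 mm from its centre towards the end that has the white pad
- tray: fixed grey kit tray, 200 x 304 mm (x from -95 to 105, y from -152 to 152 mm), black pocket walls; three pockets along x (pitch 56 mm) and two along y (pitch 64 mm). Origin at its underside, pocket floors 6 mm and wall tops 14 mm above it.
- bail (a joint): hinge angle of the wire bail that holds the parts in the tray: 0 = closed, lying level over the tray with its cross bar in the two brass catch forks at the front; 1.57 = upright; 2.05 = leaning fully back. It stays up beyond about 1.1 and falls shut below. Moves freely, up to 0.3 N m.
- bail_hinge (a point): middle of the bail's hinge axis (along the tray's y), at the tray's far (+x) edge, 42 mm above the table
- bail_grip (a point): middle of the bail's cross bar, 172 mm from the hinge axis; an orange round sleeve, 12 mm thick and 70 mm long, lies here along the tray's y. Two more thin rods parallel to it lie 55 and 115 mm from the hinge.
- driver: black finned modulator driver box, 100 x 60 x 36 mm, 280 g, starting on top of the tray walls. Origin: centre of its underside; x along its 100 mm.
- mat: flat black rubber mat with a yellow border, 150 x 100 mm, 3 mm thick, fixed; the driver's parking place. Origin: centre of its underside; x along its 150 mm.
- mirror: bystander: round mirror on a black post and round steel foot, 94 mm tall, 54 mm across the foot, 0.5 kg. Origin under the foot.
- tape: bystander: yellow tape roll lying flat, 72 mm across, 22 mm tall

How it is judged:
By the outcome, as a careful person would: the job done as asked, in the order asked, and still so for the second after the job is handed in, with the robot touching nothing.
Of red, blue, yellow, green, white only 4 to 5 are there at a start; the rules pass over those that are not, and their reading is None.
At some moment in a run one of red, blue, yellow, green, white may be knocked a few centimetres aside while the robot is not near it.
Once in a run the grip may slacken for a moment while it holds something.
It also fails if it takes over 200 s, if anything falls off the work surface, if the arm or the gripper's body presses on something with over 40 N, if the wrist force passes 120 N, or if a joint passes its speed limit or range.

## Working session

There is one attempt and no reset: what is moved stays moved. The work goes in short steps, Python scripts to look and compute and a tool call to move; the robot and the scene stay as the last step left them, time stands still between calls to the robot, and variables do not carry over. Pictures are saved under pics/ and viewed, at most 14 in all, crops included, and the job is handed in when it is done.

Besides the shell and the picture viewer there is one more tool, called after "Request:" in YAML: its name, and indented under it one key for each argument. drive_tool: Moves the arm, as the interface text tells. Its arguments: {"type":"object","properties":{"targets":{"type":"array","items":{"type":"array","items":{"type":"number"}}}},"required":["targets"]}

```bash
ls; mkdir -p pics
cat > h.py <<'E'
from plant import *
import numpy as np, cv2
from scipy.spatial.transform import Rotation as R
def save(n,f):
    o=get_obs(); c=calibration(n); p,d=camera(n)
    cv2.imwrite(f'pics/{f}.png',p[:,:,::-1]); np.savez(f'pics/{f}.npz',p=p,d=d,fx=c['fx'],fy=c['fy'],cx=c['cx'],cy=c['cy'],T=np.array(c['camera_from_world']))
    return p,d,c
def world(f,u,v,depth=None,z=None):
    k=np.load(f'pics/{f}.npz'); T=np.linalg.inv(k['T'])
    r=np.array([(u-k['cx'])/k['fx'],-(v-k['cy'])/k['fy'],-1.])
    if z is not None:
        o=T[:3,3]; w=T[:3,:3]@r; return o+w*(z-o[2])/w[2]
    dd=k['d'][int(round(v)),int(round(u))] if depth is None else depth
    return (T@np.append(r*dd,1))[:3]
E
python3 - <<'E'
from h import *
print({k:np.round(v,3) if not isinstance(v,dict) else v for k,v in get_obs().items()})
for n in('top','scene'):
    p,d,c=save(n,n+'0'); print(n,{k:np.round(v,3) for k,v in c.items()})
E
```

```text
pics
{'clock': np.float64(0.0), 'joint_pos': array([-1.482,  0.381,  1.298, -0.   ,  1.464, -0.215]), 'dq': array([ 0.001,  0.001, -0.001,  0.001, -0.   , -0.001]), 'joint_efforts': array([-3.0000e-03, -4.4846e+01, -2.3128e+01, -0.0000e+00,  5.0000e-03,
        0.0000e+00]), 'ee_pos': array([ 164.503, -524.507,  230.709]), 'tcp_rot': array([ 0.988,  0.151,  0.   , -0.001]), 'force': array([-0.02 ,  0.522, -0.201]), 'wrist_torque': array([ 0.016,  0.05 , -0.025]), 'grasp_force': np.float64(0.0), 'width': np.float64(85.125)}
top {'fx': np.float64(390.412), 'fy': np.float64(390.412), 'cx': np.float64(313.691), 'cy': np.float64(202.455), 'camera_from_world': array([[-1.60000e-02, -1.00000e+00,  1.30000e-02,  1.68800e+00],
       [ 9.81000e-01, -1.30000e-02,  1.95000e-01, -5.77556e+02],
       [-1.95000e-01,  1.60000e-02,  9.81000e-01, -1.02271e+03],
       [ 0.00000e+00,  0.00000e+00,  0.00000e+00,  1.00000e+00]])}
scene {'fx': np.float64(475.424), 'fy': np.float64(475.424), 'cx': np.float64(318.438), 'cy': np.float64(197.523), 'camera_from_world': array([[ 7.770000e-01,  6.290000e-01, -1.700000e-02, -4.446810e+02],
       [-4.410000e-01,  5.630000e-01,  6.990000e-01,  2.289530e+02],
       [ 4.500000e-01, -5.360000e-01,  7.150000e-01, -1.459583e+03],
       [ 0.000000e+00,  0.000000e+00,  0.000000e+00,  1.000000e+00]])}
```

View pics/top0.png

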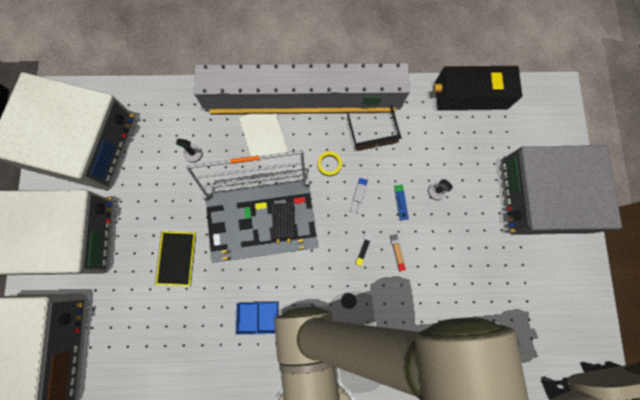

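View pics/scene0.png

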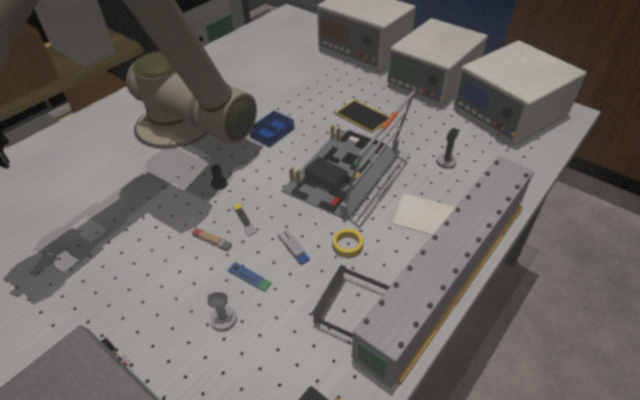

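The top view shows the tray around (262,225), the driver (284,221), the mat (176,258), the blue fork (359,195), green bracket (402,202), yellow spatula (363,252) and red brush (398,253). No white spanner is visible. The bail leans back, with its sleeve at (245,159).

Run:
```python
from h import *
for n,u,v in [('mat',176,258),('driver',284,221),('blue',359,195),('blueEnd',362,181),('green',402,202),('greenEnd',398,188),('yel',363,252),('yelEnd',360,263),('red',398,253),('redEnd',402,267),('tape',329,152),('sleeve',245,159),('mirror',435,190),('padw',217,240),('padr',300,200),('pady',261,206),('padb',281,240),('padg',248,212),('trayFL',213,260),('trayFR',316,247),('trayBR',309,185),('mL',191,153)]:
    print(n,np.round(world('top0',u,v)))
o=get_obs(); print(np.linalg.inv(np.array(calibration('wrist')['camera_from_world'])).round(2), R.from_quat(o['tcp_rot']).as_matrix().round(3))
k=np.load('pics/scene0.npz')
c=calibration('wrist');print(c['fx'],c['cx'],c['cy'])
im=cv2.imread('pics/top0.png')[140:290,140:440]; cv2.imwrite('pics/topc.png',cv2.resize(im,(800,400),interpolation=cv2.INTER_CUBIC))
```

```text
mat [434. 382.   5.]
driver [530.  77.  38.]
blue [ 607. -139.   13.]
blueEnd [ 649. -150.    9.]
green [ 584. -262.   15.]
greenEnd [ 627. -255.    7.]
yel [ 442. -143.   15.]
yelEnd [ 412. -134.   14.]
red [ 438. -241.   20.]
redEnd [ 399. -252.   12.]
tape [735. -55.  21.]
sleeve [654. 159. 216.]
mirror [ 618. -360.   15.]
padw [483. 268.   7.]
padr [595.  32.   9.]
pady [578. 144.  10.]
padb [479.  87.  13.]
padg [562. 182.   5.]
trayFL [426. 277.  10.]
trayFR [459. -12.  10.]
trayBR [642.   5.  -1.]
mL [733. 345.  33.]
[[ 3.0000e-01  9.1000e-01  2.8000e-01  2.3663e+02]
 [-9.5000e-01  2.9000e-01  9.0000e-02 -5.0252e+02]
 [-0.0000e+00 -2.9000e-01  9.6000e-01  3.7369e+02]
 [ 0.0000e+00  0.0000e+00  0.0000e+00  1.0000e+00]] [[ 0.954  0.299 -0.   ]
 [ 0.299 -0.954  0.001]
 [ 0.    -0.001 -1.   ]]
331.2272774983773 320.26519957781784 199.99371480935636
```

View pics/topc.png

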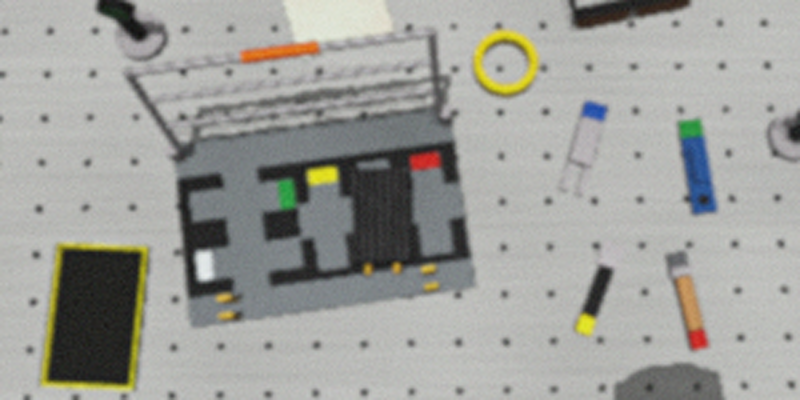

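Request:
drive_tool:
  targets:
    - [0,0,0,0.5,-0.5,-0.1,-1]
    - [0.097,0,0,1,-1,-0.2,-1]
    - [0,0,0.097,1,-1,-0.2,-1]
    - [0,0,0.097,1,-1,-0.2,-1]
    - [0,0,0.097,1,-1,-0.2,-1]

```text
clock: 0.72
ee_pos: [243.2, -373.4, 255.7]
tcp_rot: [1.0, 0.001, -0.0, -0.0]
force: [0.0, -0.8, -0.1]
width: 85.5
grasp_force: 0.0
```

Request:
drive_tool:
  targets:
    - [0,0,0,0.5,-0.4,0,-1]
    - [0,0,0,1,-0.8,0,-1]
    - [0,0,0,1,-0.8,0,-1]

```text
clock: 1.1
ee_pos: [364.8, -277.4, 255.0]
tcp_rot: [1.0, 0.002, -0.001, -0.001]
force: [-1.8, -0.4, -0.3]
width: 85.1
grasp_force: 0.0
```

Request:
drive_tool:
  targets:
    - [0,0,0,0.5,-0.3,0,-1]
    - [0,0,0,1,-0.6,0,-1]
    - [0,0,0,1,-0.6,0,-1]
    - [0,0,0,1,-0.6,0,-1]

```text
clock: 1.6
ee_pos: [483.5, -207.0, 254.5]
tcp_rot: [1.0, 0.001, -0.001, -0.001]
force: [-0.3, -0.0, -0.7]
width: 85.3
grasp_force: 0.0
```

Request:
drive_tool:
  targets:
    - [0,0,0,0.4,0,0,-1]
    - [0,0,0,0.5,0,0,-1]
    - [0,0,0,0.5,0,0,-1]
    - [0,0,0,0.5,0,0,-1]

```text
clock: 2.1
ee_pos: [542.1, -207.3, 255.5]
tcp_rot: [1.0, -0.001, -0.0, -0.0]
force: [0.2, 0.4, 0.1]
width: 85.0
grasp_force: 0.0
```

Run:
```python
from h import *
p,d,c=save('wrist','w1'); save('top','top1')
im=cv2.imread('pics/w1.png'); cv2.imwrite('pics/w1v.png',im)
```

```text
(no output)
```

View pics/w1.png

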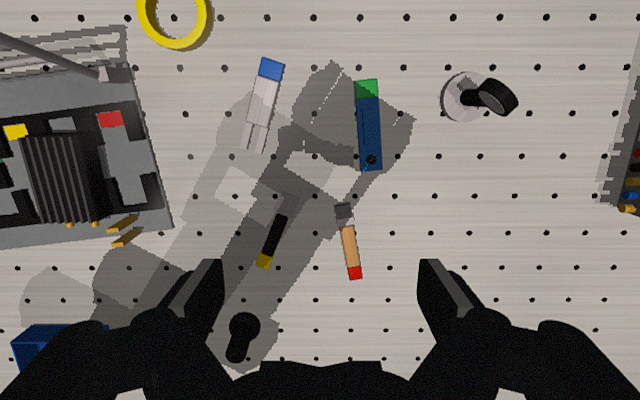

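The wrist view shows the blue fork at (264,105), green bracket (369,125), yellow spatula (271,240) and red brush (348,242). The driver is at (70,178), the mirror at (466,97) and the tape at (175,15). There is no white tool here, so I'm measuring heights and axes from depth.

```bash
cat >> h.py <<'E'
def cloud(f):
    k=np.load(f'pics/{f}.npz'); d=k['d']; v,u=np.mgrid[:400,:640]
    P=np.stack([(u-k['cx'])/k['fx']*d,-(v-k['cy'])/k['fy']*d,-d],-1)
    T=np.linalg.inv(k['T']); W=P@T[:3,:3].T+T[:3,3]; W[d==0]=np.nan
    return W,k['p']
def part(f,x,y,zmin=4,r=75,zmax=30):
    W,p=cloud(f); m=(W[...,2]>zmin)&(W[...,2]<zmax)&(np.hypot(W[...,0]-x,W[...,1]-y)<r)
    n,l,st,ce=cv2.connectedComponentsWithStats(m.astype(np.uint8))
    i=1+np.argmax(st[1:,4]); q=W[l==i]; c=p[l==i]
    (cx,cy),(a,b),_=rr=cv2.minAreaRect(q[:,:2].astype(np.float32))
    bx=cv2.boxPoints(rr); e=[bx[1]-bx[0],bx[2]-bx[1]]; ax=max(e,key=np.linalg.norm); ax=ax/np.linalg.norm(ax)
    s=(q[:,:2]-[cx,cy])@ax; L=max(a,b)
    print('centre',round(cx,1),round(cy,1),'size',round(a),round(b),'yaw',np.degrees(np.arctan2(ax[1],ax[0])).round(1),'n',len(q))
    t=(q[:,:2]-[cx,cy])@[-ax[1],ax[0]]
    for lo in np.arange(-L/2,L/2,L/8):
        k=(s>=lo)&(s<lo+L/8)
        if k.any(): print(int(lo),'z',np.percentile(q[k,2],[10,50,90]).round(1),'t',t[k].min().round(),t[k].max().round(),'rgb',np.median(c[k],0).astype(int))
    return q
E
python3 - <<'E'
from h import *
W,p=cloud('w1'); print('table z',[np.nanmedian(W[a:b,c:d,2]).round(1) for a,b,c,d in[(140,180,520,580),(60,90,300,350),(160,190,180,230)]])
for u,v in[(264,105),(369,125),(271,240),(348,242)]:
    w=W[v,u]; print(u,v,w.round()); part('w1',w[0],w[1])
E
```

```text
table z [np.float64(-0.0), np.float64(0.2), np.float64(0.0)]
264 105 [ 611. -145.   17.]
centre 609.0 -140.8 size 26 104 yaw -17.6 n 2065
-51 z [ 8.7  9.9 11.1] t -13.0 13.0 rgb [170 160 157]
-38 z [ 8.9 10.1 11.1] t -13.0 13.0 rgb [172 162 158]
-25 z [ 9.5 15.1 16.9] t -13.0 13.0 rgb [171 162 158]
-12 z [14.6 15.9 17.1] t -13.0 13.0 rgb [172 162 159]
0 z [14.7 16.1 17.2] t -13.0 13.0 rgb [174 164 161]
12 z [14.6 16.1 17.1] t -13.0 13.0 rgb [192 182 179]
25 z [ 9.2 11.4 16.6] t -13.0 13.0 rgb [ 72 105 169]
38 z [ 8.8 10.1 11.1] t -13.0 13.0 rgb [ 57  97 166]
369 125 [ 589. -262.   16.]
centre 587.1 -263.6 size 104 26 yaw 6.2 n 2090
-52 z [7.  8.2 9.1] t -13.0 13.0 rgb [20 46 79]
-39 z [7.2 8.1 9.1] t -13.0 13.0 rgb [19 46 78]
-26 z [ 7.1  8.5 16.3] t -13.0 13.0 rgb [21 48 80]
-13 z [ 7.4 14.9 16.7] t -13.0 13.0 rgb [18 47 79]
0 z [ 7.5 14.9 16.8] t -13.0 13.0 rgb [21 48 80]
13 z [ 7.2  8.6 16.4] t -13.0 13.0 rgb [22 48 80]
26 z [6.9 8.  9. ] t -13.0 13.0 rgb [26 71 63]
39 z [6.8 8.  9. ] t -13.0 13.0 rgb [ 47 140  66]
271 240 [ 448. -146.   16.]
centre 455.4 -151.6 size 24 102 yaw -2
[... 176 characters left out ...]
 16.6] t -6.0 9.0 rgb [9 7 9]
0 z [14.7 15.8 16.8] t -7.0 9.0 rgb [9 9 8]
12 z [ 6.6 15.  16.3] t -7.0 9.0 rgb [9 7 8]
25 z [4.1 4.5 5.4] t -12.0 6.0 rgb [74 69 68]
38 z [4.1 4.5 5.2] t -11.0 12.0 rgb [74 70 68]
348 242 [ 445. -242.   16.]
centre 441.7 -243.4 size 105 22 yaw 9.5 n 1144
-52 z [12.7 13.6 14.6] t -11.0 7.0 rgb [181  20  11]
-39 z [12.4 14.1 15.7] t -11.0 7.0 rgb [181  64  43]
-26 z [14.5 15.7 16.5] t -10.0 7.0 rgb [182 134  83]
-13 z [14.3 15.6 16.7] t -10.0 8.0 rgb [183 135  84]
0 z [14.4 15.7 16.6] t -10.0 8.0 rgb [186 136  86]
13 z [13.9 15.4 16.6] t -9.0 9.0 rgb [179 134  84]
26 z [10.8 12.8 13.7] t -11.0 11.0 rgb [94 88 87]
39 z [ 8.7 10.7 11.7] t -10.0 10.0 rgb [59 58 57]
```

Request:
drive_tool:
  targets:
    - [0,0,0,0,-0.5,0,-1]
    - [0,0,0,0,-1,0,-1]
    - [0,0,0,0,-1,0,-1]
    - [0,0,0,0,-1,0,-1]

```text
clock: 2.7
ee_pos: [543.2, -87.1, 255.6]
tcp_rot: [1.0, -0.0, 0.0, 0.0]
force: [0.4, -0.7, -0.1]
width: 85.3
grasp_force: 0.0
```

Request:
drive_tool:
  targets:
    - [0,0,0,0,-0.5,0,-1]
    - [0,0,0,0,-1,0,-1]
    - [0,0,0,0,-1,0,-1]
    - [0,0,0,0,-1,0,-1]

```text
clock: 3.2
ee_pos: [543.7, 31.9, 255.2]
tcp_rot: [1.0, -0.001, -0.0, 0.0]
force: [0.9, -0.4, -0.4]
width: 85.8
grasp_force: 0.0
```

Request:
drive_tool:
  targets:
    - [0,0,0,0,-0.5,0,-1]
    - [0,0,0,0,-0.7,0,-1]
    - [0,0,0,0,-0.7,0,-1]
    - [0,0,0,0,-0.7,0,-1]

```text
clock: 3.7
ee_pos: [544.0, 115.5, 255.2]
tcp_rot: [1.0, -0.002, -0.0, 0.0]
force: [0.4, 0.3, 0.8]
width: 85.4
grasp_force: 0.0
```

Run:
```python
from h import *
save('wrist','w2');
```

```text
(no output)
```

View pics/w2.png

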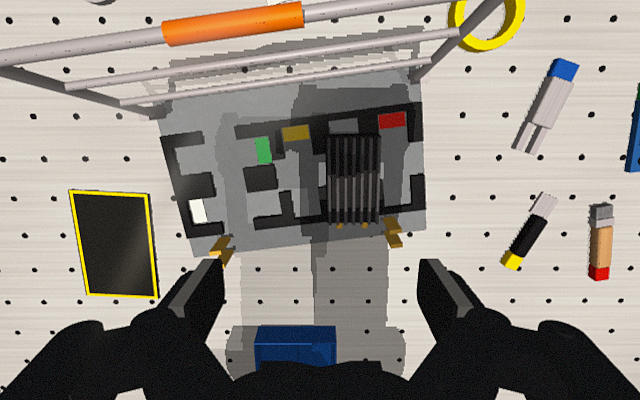

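Run:
```python
from h import *
W,p=cloud('w2')
print('DRIVER');q=part('w2',530,77,zmin=35,r=90,zmax=60)
# mat
print('MAT');part('w2',434,382,zmin=1.5,r=110,zmax=8)
print('TRAY')
m=(W[...,2]>3)&(W[...,2]<20)&(abs(W[...,0]-540)<150)&(abs(W[...,1]-140)<180)
n,l,st,ce=cv2.connectedComponentsWithStats(m.astype(np.uint8)); i=1+np.argmax(st[1:,4]); Q=W[l==i][:,:2]
rr=cv2.minAreaRect(Q.astype(np.float32));print(rr)
# colour pads centroid
hsv=cv2.cvtColor(p,cv2.COLOR_RGB2HSV)
for n,u,v in[('red',392,120),('yel',296,133),('green',263,151),('white',199,210)]:
    c0=p[v,u].astype(int); mm=(np.abs(p.astype(int)-c0).sum(-1)<70).astype(np.uint8)
    n2,l2,s2,c2=cv2.connectedComponentsWithStats(mm); k=l2==l2[v,u]; w=W[k]; rr=cv2.minAreaRect(w[:,:2].astype(np.float32)); print(n,c0,k.sum(),np.nanmedian(w,0).round(1),np.round(rr[0],1),np.round(rr[1],1),round(rr[2],1))
# wall mask
g=(W[...,2]>11.5)&(W[...,2]<17)&(p.sum(-1)<120)
w=W[g&m]; print('wall extents z',np.median(w[:,2]))
np.save('pics/walls.npy',w)
```

```text
DRIVER
centre 532.8 79.3 size 101 59 yaw 0.1 n 4749
-50 z [39.1 40.7 50.2] t -29.0 28.0 rgb [27 26 25]
-37 z [39.3 40.7 50.3] t -28.0 28.0 rgb [41 40 40]
-25 z [39.3 41.  50.3] t -29.0 28.0 rgb [47 46 44]
-12 z [39.3 41.1 50.4] t -28.0 30.0 rgb [48 45 44]
0 z [39.4 41.6 50.4] t -28.0 30.0 rgb [41 39 38]
12 z [39.4 41.2 50.5] t -28.0 30.0 rgb [25 24 25]
25 z [39.4 41.1 50.5] t -27.0 30.0 rgb [27 26 26]
37 z [38.9 40.6 50.4] t -30.0 30.0 rgb [25 24 23]
MAT
centre 436.5 382.5 size 102 152 yaw -3.6 n 7869
-76 z [2.  2.8 3.8] t -51.0 50.0 rgb [50 48 34]
-57 z [2.  2.9 3.8] t -51.0 50.0 rgb [48 46 38]
-38 z [2.  2.9 3.8] t -51.0 51.0 rgb [48 46 38]
-19 z [2.  2.9 3.9] t -51.0 50.0 rgb [44 42 36]
0 z [2.  3.  3.9] t -51.0 50.0 rgb [41 40 35]
19 z [2.1 3.  3.9] t -51.0 50.0 rgb [41 39 34]
38 z [2.1 3.  4. ] t -51.0 50.0 rgb [39 38 33]
57 z [2.1 3.1 4.1] t -50.0 50.0 rgb [43 41 32]
TRAY
((538.3447265625, 143.5173797607422), (197.1092987060547, 303.8143310546875), 7.22465705871582)
red [135  20  10] 360 [595.7  32.8   6.6] [595.7  32.9] [16.1 29.8] 6.4
yel [126 105  15] 357 [581.3 144.3   6.6] [582.9 143.8] [15.3 29.7] 13.5
green [ 70 165  88] 344 [561.6 182.7   6.6] [561.1 182.8] [30.4 15. ] 10.9
white [245 245 235] 284 [485.9 268.    6.4] [485.6 268.3] [30.2 16.3] 8.6
wall extents z 13.950734080502059
```

Run:
```python
from h import *
w=np.load('pics/walls.npy'); a=np.radians(7.25); c,s=np.cos(a),np.sin(a)
O=np.array([533.4,142.9]); t=(w[:,:2]-O)@np.array([[c,-s],[s,c]])
im=np.zeros((320,220),np.uint8)
ij=np.round(t+[105,160]).astype(int); ok=(ij>=0).all(1)&(ij[:,0]<220)&(ij[:,1]<320); ij=ij[ok]
im[ij[:,1],ij[:,0]]=255; im=cv2.morphologyEx(im,cv2.MORPH_CLOSE,np.ones((3,3)))
big=cv2.resize(im,None,fx=2.4,fy=1.8); big=cv2.resize(cv2.rotate(im,cv2.ROTATE_90_COUNTERCLOCKWISE),None,fx=2.4,fy=2.4,interpolation=0)
cv2.imwrite('pics/walls.png',big)
f=lambda m,ax:np.percentile(t[m][:,ax],[0,2,50,98,100]).round(1)
# horizontal profile runs along chosen lines
def runs(line):
    k=np.flatnonzero(np.diff(np.r_[0,(line>0).astype(int),0])); return list(zip(k[::2],k[1::2]-1))
for y in(-128,-122,-112,-106): print('y',y,[(a-105,b-105) for a,b in runs(im[y+160])])
for y in(-12,-5,2): print('y',y,[(a-105,b-105) for a,b in runs(im[y+160])])
for x in(-45,-38,38,45,32,-32,25,-25,20,-20): print('x',x,[(a-160,b-160) for a,b in runs(im[:,x+105])])
for y in(45,50,110,120): print('y',y,[(a-105,b-105) for a,b in runs(im[y+160])])
```

```text
y -128 [(np.int64(-61), np.int64(-55)), (np.int64(58), np.int64(64))]
y -122 [(np.int64(-62), np.int64(-54)), (np.int64(58), np.int64(64))]
y -112 [(np.int64(-62), np.int64(-55)), (np.int64(58), np.int64(64))]
y -106 [(np.int64(-62), np.int64(-55)), (np.int64(58), np.int64(64))]
y -12 [(np.int64(-62), np.int64(-55)), (np.int64(59), np.int64(59))]
y -5 [(np.int64(-63), np.int64(-55))]
y 2 [(np.int64(-62), np.int64(-55))]
x -45 [(np.int64(-149), np.int64(-134)), (np.int64(-99), np.int64(-95)), (np.int64(-29), np.int64(-23)), (np.int64(13), np.int64(13)), (np.int64(18), np.int64(18)), (np.int64(24), np.int64(25)), (np.int64(139), np.int64(149))]
x -38 [(np.int64(-148), np.int64(-134)), (np.int64(-99), np.int64(-96)), (np.int64(-30), np.int64(-23)), (np.int64(12), np.int64(13)), (np.int64(25), np.int64(25)), (np.int64(139), np.int64(149))]
x 38 [(np.int64(-148), np.int64(-134)), (np.int64(-99), np.int64(-90)), (np.int64(-37), np.int64(-22)), (np.int64(12), np.int64(19)), (np.int64(149), np.int64(149))]
x 45 [(np.int64(-148), np.int64(-134)), (np.int64(-99), np.int64(-78)), (np.int64(-43)
[... 680 characters left out ...]
)), (np.int64(140), np.int64(140))]
x 20 []
x -20 [(np.int64(-148), np.int64(-134)), (np.int64(-98), np.int64(-98)), (np.int64(-31), np.int64(-31)), (np.int64(-27), np.int64(-23)), (np.int64(13), np.int64(16)), (np.int64(22), np.int64(25)), (np.int64(140), np.int64(140))]
y 45 [(np.int64(-61), np.int64(-47)), (np.int64(-13), np.int64(-8)), (np.int64(-4), np.int64(-2)), (np.int64(4), np.int64(4)), (np.int64(16), np.int64(16))]
y 50 [(np.int64(-61), np.int64(-48)), (np.int64(-13), np.int64(-8)), (np.int64(16), np.int64(16))]
y 110 [(np.int64(-61), np.int64(-47)), (np.int64(-12), np.int64(-12)), (np.int64(16), np.int64(16))]
y 120 [(np.int64(-61), np.int64(-47)), (np.int64(-12), np.int64(-10))]
```

View pics/walls.png

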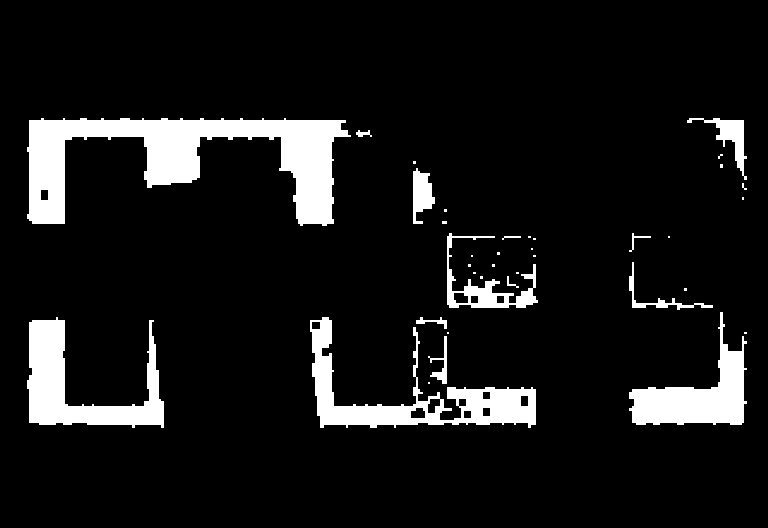

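Run:
```python
import plant; print([ (n,getattr(plant,n)) for n in dir(plant) if not n.startswith('_') and not callable(getattr(plant,n))][:20])
from h import *
q=part('w2',530,77,zmin=38,r=90,zmax=60)
# side fits: for x-bins, min and max y
for z0 in (48,38):
  k=q[q[:,2]>z0]
  xs=np.arange(492,572,8); lo=[k[(k[:,0]>=x)&(k[:,0]<x+8),1].min() for x in xs]; hi=[k[(k[:,0]>=x)&(k[:,0]<x+8),1].max() for x in xs]
  for e in(lo,hi): f=np.polyfit(xs+4,e,1); print(z0,np.degrees(np.arctan(f[0])).round(2),np.polyval(f,532.8).round(1))
o=get_obs();print(o['ee_pos'])
```

```text
[('grip_depth', 18.700000000000003)]
centre 532.8 79.8 size 100 58 yaw 0.4 n 4709
-50 z [39.1 40.7 50.2] t -29.0 28.0 rgb [27 26 25]
-37 z [39.3 40.7 50.3] t -29.0 28.0 rgb [41 40 40]
-25 z [39.3 41.  50.3] t -29.0 28.0 rgb [47 46 44]
-12 z [39.3 41.1 50.4] t -29.0 29.0 rgb [49 45 45]
0 z [39.4 41.6 50.4] t -29.0 29.0 rgb [41 39 39]
12 z [39.4 41.2 50.5] t -29.0 29.0 rgb [25 24 25]
25 z [39.4 41.2 50.5] t -28.0 29.0 rgb [27 26 27]
37 z [39.1 40.7 50.4] t -29.0 29.0 rgb [25 24 24]
48 1.0 51.3
48 1.21 106.6
38 1.0 51.3
38 1.15 108.5
[543.92999998 115.49653788 255.2501252 ]
```

Request:
drive_tool:
  targets:
    - [0,0,-0.006,-0.093,0.298,0.4,-1]
    - [0,0,-0.006,-0.093,0.298,0.9,-1]
    - [0,0,-0.006,-0.093,0.298,0.9,-1]
    - [0,0,-0.006,-0.093,0.298,0.9,-1]

```text
clock: 4.25
ee_pos: [533.7, 81.1, 149.5]
tcp_rot: [1.0, 0.009, 0.002, 0.0]
force: [-0.3, 0.2, 0.9]
width: 85.7
grasp_force: 0.0
```

Request:
drive_tool:
  targets:
    - [0,0,0,0,0,0.3,-1]
    - [0,0,0,0,0,0.6,-1]
    - [0,0,0,0,0,0.6,-1]
    - [0,0,0,0,0,0.6,-1]

```text
clock: 4.75
ee_pos: [533.9, 81.5, 77.8]
tcp_rot: [1.0, 0.009, 0.002, 0.0]
force: [-0.2, 0.2, -0.1]
width: 85.6
grasp_force: 0.0
```

Request:
drive_tool:
  targets:
    - [0,0,0,-0.008,0.012,0.2,-1]
    - [0,0,0,-0.008,0.012,0.4,-1]
    - [0,0,0,-0.008,0.012,0.55,-1]
    - [0,0,0,-0.008,0.012,0.55,-1]
    - [0,0,0,-0.008,0.012,0.55,1]
    - [0,0,0,-0.008,0.012,0.55,1]
    - [0,0,0,-0.008,0.012,0.55,1]
    - [0,0,0,-0.008,0.012,0.55,1]
    - [0,0,0,-0.008,0.012,0.55,1]
    - [0,0,0,-0.008,0.012,0.55,1]

```text
clock: 6.0
ee_pos: [532.4, 80.0, 11.2]
tcp_rot: [1.0, 0.009, 0.002, 0.0]
force: [-1.6, -0.6, 7.8]
width: 59.0
grasp_force: 65.1
```

Request:
drive_tool:
  targets:
    - [0,0,0,0,0,-0.2,1]
    - [0,0,0,0,0,-0.4,1]
    - [0,0,0,0,0,-0.5,1]
    - [0,0,0,0,0,-0.5,1]

```text
clock: 6.5
ee_pos: [531.7, 80.1, 69.9]
tcp_rot: [1.0, 0.009, 0.001, 0.0]
force: [0.6, 0.4, -4.5]
width: 59.1
grasp_force: 66.9
```

Request:
drive_tool:
  targets:
    - [0,0,0,-0.1,-0.3,0,1]
    - [0,0,0,-0.2,-0.6,0,1]
    - [0,0,0,-0.3,-0.9,0,1]
    - [0,0,0,-0.3,-1,0,1]
    - [0,0,0,-0.3,-1,0,1]

```text
clock: 7.12
ee_pos: [493.3, 199.7, 68.7]
tcp_rot: [1.0, 0.01, -0.0, 0.0]
force: [1.0, -0.6, -3.6]
width: 59.3
grasp_force: 66.8
```

Request:
drive_tool:
  targets:
    - [0,0,0.013,-0.1,-0.3,0,1]
    - [0,0,0.026,-0.2,-0.6,0,1]
    - [0,0,0.026,-0.3,-0.9,0,1]
    - [0,0,0.026,-0.3,-1,0,1]
    - [0,0,0.026,-0.3,-1,0,1]

```text
clock: 7.75
ee_pos: [455.8, 318.3, 69.0]
tcp_rot: [0.999, -0.032, 0.0, 0.0]
force: [0.1, 0.4, -2.9]
width: 58.9
grasp_force: 66.8
```

Run:
```python
from h import *
o=get_obs(); print(o['ee_pos'],o['width'],R.from_quat(o['tcp_rot']).as_matrix()[:,0])
save('wrist','w3'); o=get_obs()
print('MAT');part('w3',434,382,zmin=1.5,r=110,zmax=8)
print('DRIVER');part('w3',o['ee_pos'][0],o['ee_pos'][1],zmin=62,r=100,zmax=115)
```

```text
[455.77598476 318.32788405  69.03134411] 58.88861084582533 [ 9.97971425e-01 -6.36633936e-02  8.03296478e-05]
MAT
centre 448.8 381.9 size 101 124 yaw -3.2 n 13988
-62 z [2.2 3.  3.8] t 23.0 50.0 rgb [48 46 38]
-46 z [2.4 3.1 3.8] t 12.0 50.0 rgb [46 44 38]
-31 z [2.3 3.1 3.9] t -5.0 50.0 rgb [42 40 35]
-15 z [2.3 3.1 3.9] t -7.0 50.0 rgb [41 39 35]
0 z [2.3 3.1 3.9] t -7.0 50.0 rgb [43 42 37]
15 z [2.4 3.2 4. ] t -8.0 50.0 rgb [52 49 42]
31 z [2.4 3.2 4. ] t -18.0 51.0 rgb [71 66 51]
46 z [2.4 3.2 4.2] t -51.0 50.0 rgb [94 88 59]
DRIVER
centre 464.0 317.6 size 87 83 yaw 86.4 n 34458
-43 z [ 86.2  99.2 111.3] t -5.0 1.0 rgb [80 78 76]
-32 z [ 97.3 103.6 108.6] t -42.0 38.0 rgb [36 34 33]
-21 z [ 97.   98.4 108.1] t -42.0 39.0 rgb [26 25 25]
-10 z [ 97.1  98.5 108.2] t -42.0 41.0 rgb [26 26 26]
0 z [ 97.1  98.5 108.2] t -42.0 42.0 rgb [26 26 26]
10 z [ 97.   98.4 108.1] t -42.0 39.0 rgb [27 26 26]
21 z [ 97.3 103.8 108.6] t -42.0 38.0 rgb [36 34 33]
32 z [ 85.7  98.5 111.2] t -5.0 2.0 rgb [39 42 39]
```

Request:
drive_tool:
  targets:
    - [0,0,0,-0.1,-0.3,0,1]
    - [0,0,0,-0.202,-0.523,0,1]
    - [0,0,0,-0.202,-0.523,0.2,1]
    - [0,0,0,-0.202,-0.523,0.4,1]
    - [0,0,0,-0.202,-0.523,0.5,1]
    - [0,0,0,-0.202,-0.523,0.54,1]
    - [0,0,0,-0.202,-0.523,0.54,1]

```text
clock: 8.68
ee_pos: [435.5, 382.7, 4.8]
tcp_rot: [0.999, -0.032, 0.0, -0.0]
force: [0.3, -0.2, -3.9]
width: 59.0
grasp_force: 66.7
```

Run:
```python
from h import *
o=get_obs(); print(o['ee_pos'],o['width'],o['force'],R.from_quat(o['tcp_rot']).as_matrix()[:,0])
save('wrist','w4'); W,p=cloud('w4')
m=(W[...,2]>30)&(W[...,2]<50)&(W[...,0]>445)&(abs(W[...,1]-382)<32)
q=W[m]; print(np.percentile(q[:,2],[5,50,95]),q[:,0].max(),q[:,1].min(),q[:,1].max())
m=(W[...,2]>1.8)&(W[...,2]<5)&(abs(W[...,0]-436)<110)&(abs(W[...,1]-382)<70)
q=W[m];print(q[:,0].max(),q[:,1].min(),q[:,1].max())
```

```text
[435.45612403 382.74512105   4.84891092] 58.95247109482876 [ 0.25390487 -0.16436001 -3.93690049] [ 9.97929887e-01 -6.43098985e-02  4.21121864e-04]
[32.72756486 35.17347799 44.38430825] 486.71189503397306 350.0016218076171 413.99059961167467
545.7926094070594 312.0751248303972 451.9668762663181
```

Request:
drive_tool:
  targets:
    - [0,0,0,0,0,0.03,1]
    - [0,0,0,0,0,0.045,1]
    - [0,0,0,0,0,0.045,1]
    - [0,0,0,0,0,0.045,-1]
    - [0,0,0,0,0,0.045,-1]
    - [0,0,0,0,0,0.045,-1]
    - [0,0,0,0,0,0.045,-1]
    - [0,0,0,0,0,-0.3,-1]
    - [0,0,0,0,0,-0.7,-1]
    - [0,0,0,0,0,-1,-1]
    - [0,0,0,0,0,-1,-1]

```text
clock: 10.1
ee_pos: [436.0, 383.6, 127.3]
tcp_rot: [0.999, -0.032, 0.002, -0.002]
force: [0.2, 0.4, -0.2]
width: 85.6
grasp_force: 0.0
```

Request:
drive_tool:
  targets:
    - [0,0,0,0,0,-0.3,-1]
    - [0,0,0,0,0,-0.7,-1]
    - [0,0,0,0,0,-0.7,-1]
    - [0,0,0,0,0,-0.7,-1]

```text
clock: 10.6
ee_pos: [434.6, 382.7, 207.0]
tcp_rot: [0.999, -0.032, -0.001, 0.001]
force: [0.8, -0.9, -1.2]
width: 85.1
grasp_force: 0.0
```

Run:
```python
from h import *
o=get_obs(); print(o['ee_pos'],o['width'],R.from_quat(o['tcp_rot']).as_matrix()[:,0])
save('wrist','w5')
part('w5',436,382,zmin=28,r=90,zmax=60); part('w5',436,382,zmin=1.7,r=120,zmax=8)
W,p=cloud('w5'); print(p[200,320])
```

```text
[434.55385553 382.67391053 207.04565523] 85.13649610235012 [ 0.99796342 -0.06375852 -0.00196642]
centre 435.5 382.7 size 60 99 yaw -3.6 n 5548
-49 z [28.4 29.7 39.4] t -29.0 29.0 rgb [42 40 39]
-37 z [28.5 30.1 39.4] t -30.0 29.0 rgb [41 40 39]
-24 z [28.5 29.8 39.3] t -30.0 29.0 rgb [35 34 33]
-12 z [28.5 29.7 39.6] t -29.0 30.0 rgb [24 23 24]
0 z [28.5 30.  39.5] t -29.0 30.0 rgb [25 24 24]
12 z [28.5 29.9 39.5] t -30.0 29.0 rgb [25 24 24]
24 z [28.6 30.2 39.7] t -29.0 30.0 rgb [30 29 28]
37 z [28.4 29.7 39.5] t -30.0 29.0 rgb [36 34 33]
centre 435.3 382.2 size 101 151 yaw -3.1 n 6619
-75 z [2.2 3.  4. ] t -49.0 51.0 rgb [39 38 21]
-56 z [2.2 3.  4. ] t -49.0 50.0 rgb [35 35 19]
-37 z [2.1 3.1 4. ] t -51.0 50.0 rgb [34 34 25]
-18 z [2.3 3.1 4.1] t -49.0 50.0 rgb [35 33 26]
0 z [2.3 3.2 4.1] t -50.0 50.0 rgb [34 33 23]
18 z [2.2 3.1 4.1] t -50.0 50.0 rgb [45 43 29]
37 z [2.3 3.2 4.2] t -50.0 51.0 rgb [52 49 34]
56 z [2.3 3.3 4.2] t -51.0 50.0 rgb [77 74 52]
[50 47 43]
```

Request:
drive_tool:
  targets:
    - [0,0,0,0.2,0.5,-0.1,-1]
    - [0,0,0,0.4,1,-0.2,-1]
    - [0,0,0,0.4,1,-0.2,-1]
    - [0,0,0,0.4,1,-0.2,-1]

```text
clock: 11.15
ee_pos: [475.0, 260.0, 231.5]
tcp_rot: [0.999, -0.032, -0.001, 0.0]
force: [-0.1, 0.2, 0.2]
width: 85.1
grasp_force: 0.0
```

Request:
drive_tool:
  targets:
    - [0,0,-0.02,0.2,0.5,-0.1,-1]
    - [0,0,-0.02,0.6,1,-0.2,-1]
    - [0,0,-0.02,0.6,1,-0.2,-1]
    - [0,0,-0.02,0.6,1,-0.2,-1]
    - [0,0,-0.02,0.6,1,-0.2,-1]

```text
clock: 11.78
ee_pos: [538.5, 137.6, 255.9]
tcp_rot: [1.0, 0.001, -0.001, -0.0]
force: [-0.1, -0.3, 0.6]
width: 85.2
grasp_force: 0.0
```

```bash
cat > tray.py <<'E'
from h import *
from scipy.optimize import minimize
def tray(f):
    # fit wall-model: known interiors free, walls at z 14
    W,p=cloud(f); z=W[...,2]; loc=(abs(W[...,0]-538)<110)&(abs(W[...,1]-143)<150)
    P=W[loc&(z>12)&(z<16)][:,:2]; F=W[loc&(z>4)&(z<8)][:,:2]
    rect=[(0,-117,56,17),(0,-61,56,17),(0,-5,56,17),(-32,83,17,56),(32,83,17,56)]
    def inside(t,m):
        r=np.zeros(len(t),bool)
        for x,y,a,b in rect: r|=(abs(t[:,0]-x)<a-m)&(abs(t[:,1]-y)<b-m)
        return r
    def cost(v):
        c,s=np.cos(v[2]/50),np.sin(v[2]/50); M=np.array([[c,-s],[s,c]])
        tp=(P-v[:2])@M
        s_=0
        for x,y,a,b in rect:
            d=np.minimum(a-abs(tp[:,0]-x),b-abs(tp[:,1]-y)); s_+=np.clip(d,0,8).sum()
        return s_/len(P)
    r=min((minimize(cost,[534.8+i,143.1+j,50*np.radians(7.25)],method='Nelder-Mead') for i in(-3,0,3) for j in(-3,0,3)),key=lambda r:r.fun)
    return r.x[0],r.x[1],np.degrees(r.x[2]/50),r.fun
E
python3 - <<'E'
from tray import *
o=get_obs(); print(o['ee_pos'],R.from_quat(o['tcp_rot']).as_matrix()[:,0])
save('wrist','w6'); print(tray('w6')); print(tray('w2'))
for n,x,y in[('blue',609,-141),('green',587,-263.6),('yel',455,-152),('red',442,-243)]:
    print(n); 
    try: part('w6',x,y)
    except Exception as e: print(e)
E
```

```text
[538.49795797 137.57548288 255.9456835 ] [ 0.99999832  0.00114933 -0.00143026]
(np.float64(534.8730528405721), np.float64(143.08928120412315), np.float64(7.248841345370016), np.float64(0.001596378637517555))
(np.float64(534.8427679016668), np.float64(143.0759970058744), np.float64(7.220269770150421), np.float64(0.0017298671619868577))
blue
centre 609.2 -140.3 size 29 104 yaw -18.0 n 2535
-52 z [ 5.4  9.5 10.9] t -14.0 13.0 rgb [196 183 180]
-39 z [ 5.7  9.6 10.7] t -14.0 14.0 rgb [196 184 181]
-26 z [ 6.9 13.1 16.6] t -14.0 13.0 rgb [193 181 179]
-13 z [ 9.3 15.8 16.9] t -14.0 14.0 rgb [196 184 181]
0 z [ 8.8 15.7 17. ] t -14.0 14.0 rgb [197 185 182]
13 z [ 9.1 15.7 16.9] t -13.0 14.0 rgb [196 184 181]
26 z [ 7.5 10.8 16.5] t -13.0 14.0 rgb [ 40  89 176]
39 z [ 8.3  9.9 11. ] t -14.0 14.0 rgb [ 27  87 175]
green
attempt to get argmax of an empty sequence
yel
centre 446.7 -146.1 size 22 83 yaw -20.8 n 1074
-41 z [ 6.7 13.2 14.4] t -6.0 11.0 rgb [244 224   0]
-31 z [ 7.1 13.2 14.4] t -7.0 11.0 rgb [235 202   0]
-20 z [ 7.2 14.8 16.2] t -8.0 10.0 rgb [21 20 21]
-10 z [ 7.1 14.7 16.3] t -8.0 9.0 rgb [22 20 21]
0 z [ 7.2 15.  16.6] t -7.0 9.0 rgb [22 22 22]
10 z [ 6.6 14.8 16.4] t -9.0 9.0 rgb [24 21 21]
20 z [ 6.9 14.9 16.4] t -8.0 8.0 rgb [23 21 23]
31 z [ 4.3  9.6 15.5] t -11.0 11.0 rgb [90 84 85]
red
centre 442.8 -244.6 size 104 24 yaw 12.7 n 1598
-51 z [ 7.1 13.2 14.4] t -7.0 12.0 rgb [210  14   6]
-38 z [ 6.8 13.4 16. ] t -7.0 12.0 rgb [191  61  38]
-25 z [ 6.8 15.  16.2] t -7.0 11.0 rgb [207 152  95]
-12 z [ 7.7 14.9 16.4] t -7.0 11.0 rgb [206 153  96]
0 z [ 7.  15.1 16.5] t -8.0 11.0 rgb [206 154  95]
12 z [ 8.4 14.7 16.2] t -12.0 11.0 rgb [183 144  94]
25 z [ 8.4 11.8 13.5] t -11.0 12.0 rgb [144 137 137]
38 z [ 6.2 10.3 11.6] t -11.0 11.0 rgb [121 116 116]
```

View pics/w6.png

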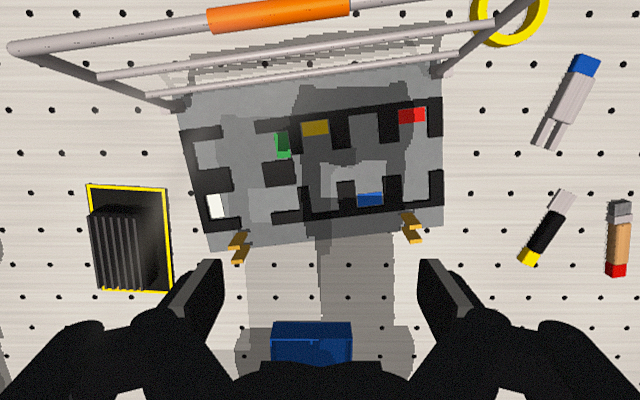

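The driver sits on the mat (about (130,250)). The tray is clear: the blue pad is at its front (369,199), red (411,115) and yellow (315,128) at the back, green at (282,145), white at (217,205).

```bash
cat >> h.py <<'E'
def plan(x,y,z,turn=0,n=None):
    """print n equal calls from the measured pose; turn in deg (+ = ccw from above)"""
    o=get_obs(); p=np.array(o['ee_pos']); X=R.from_quat(o['tcp_rot']).as_matrix()[:,0]; a=np.degrees(np.arctan2(X[1],X[0])); d=np.array([x,y,z])-p
    if n is None:
        for n in range(1,9):
            if max(np.hypot(d[0],d[1])/120/n,abs(d[2])/120/n,abs(turn)/115/n)<1: break
    print('pose',p.round(1),'yaw',round(a,1),'joints6',o['joint_pos'][5].round(2))
    for i in range(n):
        b=np.radians(a+turn*i/n); e=d/n
        print('  az %.3f x %.3f y %.3f z %.3f'%(-turn/n/180,(e[0]*np.cos(b)+e[1]*np.sin(b))/120,(e[0]*np.sin(b)-e[1]*np.cos(b))/120,-e[2]/120))
def line(f,x,y,zmin,r=70):
    "centreline of the points above zmin"
    W,p=cloud(f); m=(W[...,2]>zmin)&(W[...,2]<20)&(np.hypot(W[...,0]-x,W[...,1]-y)<r)
    n,l,st,_=cv2.connectedComponentsWithStats(m.astype(np.uint8)); q=W[l==1+np.argmax(st[1:,4])][:,:2]
    (cx,cy),s,an=rr=cv2.minAreaRect(q.astype(np.float32)); e=np.diff(cv2.boxPoints(rr)[:3],axis=0); k=np.argmax(np.linalg.norm(e,axis=1)); ax=e[k]/np.linalg.norm(e[k])
    print(f,'c',round(cx,1),round(cy,1),'size',np.round(s,1),'yaw',np.degrees(np.arctan2(ax[1],ax[0])).round(1))
E
python3 - <<'E'
from h import *
plan(530,-200,230)
for f in('w1',):
    line(f,609,-141,7); line(f,587,-263,5); line(f,587,-263,12.5); line(f,447,-147,11); line(f,442,-243,11)
W,p=cloud('top1'); W0,_=cloud('top0')
# anything raised on the reachable table not seen so far
for nm,w in(('top0',W0),('top1',W)):
    m=(w[...,2]>8)&(w[...,2]<26)&(w[...,0]>150)&(w[...,0]<800)&(abs(w[...,1])<520)
    n,l,st,ce=cv2.connectedComponentsWithStats(m.astype(np.uint8))
    for i in range(1,n):
        if st[i,4]>25: print(nm,st[i],np.nanmedian(w[l==i],0).round())
E
```

```text
pose [538.5 137.5 256.1] yaw 0.1 joints6 1.61
  az 0.000 x -0.025 y 0.938 z 0.073
  az 0.000 x -0.025 y 0.938 z 0.073
  az 0.000 x -0.025 y 0.938 z 0.073
w1 c 609.0 -140.8 size [ 26.3 103.5] yaw -17.6
w1 c 587.1 -263.6 size [104.2  26.3] yaw 6.2
w1 c 587.2 -263.6 size [40.  14.3] yaw 6.3
w1 c 443.8 -145.1 size [17.8 75.8] yaw -22.9
w1 c 441.7 -243.4 size [104.5  21.8] yaw 9.5
top0 [379 141  19   5  36] [ 761. -229.   17.]
top0 [183 144  19  18 208] [736. 344.  13.]
top0 [356 145  20   6  35] [ 747. -159.   18.]
top0 [317 151  25  25 258] [702. -53.  22.]
top0 [350 178  18  35 260] [ 611. -139.   14.]
top0 [429 182  18  18 189] [ 612. -362.   12.]
top0 [396 185  13  35 179] [ 582. -261.   11.]
top0 [234 189  78  44 835] [584. 148.  14.]
top0 [205 193  27  64 605] [518. 275.  14.]
top0 [290 221  26  20 206] [500.  10.  14.]
top0 [239 227  38  23 272] [477. 157.  14.]
top0 [390 234  16  37 253] [ 441. -241.   15.]
top0 [355 239  15  27 162] [ 441. -141.   15.]
top0 [341 293  15  16 101] [312. -92.  11.]
top0 [262 302  16  14  29] [310.  99.  20.]
top0 [237 318   9  15  26] [246. 204.  20.]
top1 [379 140  20   6  34] [ 761. -229.   17.]
top1 [183 144  19  18 204] [736. 344.  13.]
top1 [356 145  20   6  35] [ 747. -160.   18.]
top1 [317 151  25  25 262] [701. -53.  22.]
top1 [350 178  18  35 257] [ 612. -139.   14.]
top1 [240 189  10   9  27] [620. 194.   9.]
top1 [232 191  80  43 823] [583. 142.  14.]
top1 [206 201  23  53 556] [516. 274.  14.]
top1 [289 219  27  26 228] [500.  17.  14.]
top1 [240 226  37  24 290] [478. 158.  14.]
```

Request:
drive_tool:
  targets:
    - [0,0,0,-0.01,0.5,0,-1]
    - [0,0,0,-0.025,0.94,0,-1]
    - [0,0,0,-0.025,0.94,0,-1]

```text
clock: 12.2
ee_pos: [535.9, 21.6, 256.4]
tcp_rot: [1.0, -0.002, -0.0, 0.0]
force: [0.2, 0.6, 0.0]
width: 85.0
grasp_force: 0.0
```

Request:
drive_tool:
  targets:
    - [0,0,0,-0.01,0.5,0,-1]
    - [0,0,0,-0.025,0.94,0,-1]
    - [0,0,0,-0.025,0.94,0,-1]

```text
clock: 12.58
ee_pos: [533.2, -90.8, 256.2]
tcp_rot: [1.0, -0.002, -0.0, -0.0]
force: [-0.2, 0.2, 0.3]
width: 85.0
grasp_force: 0.0
```

Request:
drive_tool:
  targets:
    - [0,0,0,-0.1,0.5,0.2,-1]
    - [0,0,0,-0.1,0.94,0.4,-1]
    - [0,0,0,-0.1,0.94,0.4,-1]
    - [0,0,0,-0.1,0.94,0.4,-1]

```text
clock: 13.08
ee_pos: [521.7, -200.7, 208.8]
tcp_rot: [1.0, 0.0, 0.0, -0.0]
force: [-1.5, 0.2, 0.9]
width: 85.4
grasp_force: 0.0
```

Run:
```python
from h import *
save('wrist','w7'); f='w7'
line(f,609,-141,7); line(f,587,-263,5); line(f,587,-263,12.5); line(f,447,-147,11);line(f,455,-152,3); line(f,442,-243,11);line(f,442,-243,14.4);part(f,442,-243)
plan(441.7,-243,90,10)
```

```text
w7 c 609.0 -140.7 size [ 26.5 104.1] yaw -17.7
w7 c 587.1 -263.6 size [103.9  26.6] yaw 6.2
w7 c 587.0 -263.4 size [40.1 14.4] yaw 6.7
w7 c 443.4 -145.5 size [17.8 75.9] yaw -23.9
w7 c 456.3 -150.6 size [ 23.9 103.7] yaw -22.8
w7 c 441.8 -243.7 size [103.9  21.9] yaw 10.1
w7 c 439.5 -244.6 size [57.6 17.3] yaw 11.6
centre 441.9 -243.9 size 104 22 yaw 10.5 n 1480
-51 z [12.6 13.7 14.5] t -10.0 8.0 rgb [180  19   9]
-38 z [12.6 14.2 15.9] t -10.0 8.0 rgb [178  44  28]
-25 z [14.5 15.6 16.6] t -9.0 9.0 rgb [180 133  83]
-12 z [14.3 15.7 16.6] t -9.0 9.0 rgb [182 134  84]
0 z [14.6 15.7 16.6] t -9.0 9.0 rgb [184 135  85]
12 z [13.6 15.4 16.5] t -9.0 9.0 rgb [137 104  73]
25 z [10.4 12.5 13.7] t -11.0 11.0 rgb [92 87 86]
38 z [ 8.5 10.9 11.7] t -10.0 10.0 rgb [63 61 60]
pose [ 521.7 -200.6  209.2] yaw 0.1 joints6 0.99
  az -0.056 x -0.668 y 0.353 z 0.993
```

Request:
drive_tool:
  targets:
    - [0,0,-0.03,-0.3,0.18,0.2,-1]
    - [0,0,-0.062,-0.666,0.361,0.5,-1]
    - [0,0,-0.062,-0.666,0.361,0.9,-1]
    - [0,0,-0.062,-0.666,0.361,0.993,-1]
    - [0,0,-0.062,-0.666,0.361,0.993,-1]
    - [0,0,-0.062,-0.666,0.361,0.993,-1]

```text
clock: 13.88
ee_pos: [442.4, -245.8, 91.0]
tcp_rot: [0.995, 0.097, 0.001, 0.001]
force: [0.5, -0.3, 0.2]
width: 86.0
grasp_force: 0.0
```

Request:
drive_tool:
  targets:
    - [0,0,0,0,-0.016,0.3,-1]
    - [0,0,0,0,-0.016,0.6,-1]
    - [0,0,0,0,-0.016,0.735,-1]
    - [0,0,0,0,-0.016,0.735,-1]
    - [0,0,0,0,-0.016,0.735,1]
    - [0,0,0,0,-0.016,0.735,1]
    - [0,0,0,0,-0.016,0.735,1]
    - [0,0,0,0,-0.016,0.735,1]
    - [0,0,0,0,-0.016,0.735,1]
    - [0,0,0,0,-0.016,0.735,1]
    - [0,0,0,0,-0.016,0.735,1]

```text
clock: 15.25
ee_pos: [441.0, -244.1, 1.7]
tcp_rot: [0.995, 0.097, 0.0, 0.0]
force: [-0.3, 0.4, 5.1]
width: 16.3
grasp_force: 59.4
```

Run:
```python
from h import *
o=get_obs(); p=np.array(o['ee_pos']);print(p,o['force'],o['width'])
plan(p[0],p[1],90,0,1)
X=R.from_quat(o['tcp_rot']).as_matrix()[:,0];a=np.degrees(np.arctan2(X[1],X[0]))
# from z=90 travel to red pocket, turning so that the red end (tool -x) points to tray +x
d=dict(o); d['ee_pos']=np.array([p[0],p[1],90.])
import h; h.get_obs=lambda:d
plan(549.6,27.0,90,187.25-11.4+0,3)
```

```text
[ 440.98954433 -244.11412808    1.7462635 ] [-0.34012453  0.43222663  5.08331934] 16.296281220780433
pose [ 441.  -244.1    1.7] yaw 11.1 joints6 0.64
  az 0.000 x 0.000 y 0.000 z -0.735
pose [ 441.  -244.1   90. ] yaw 11.1 joints6 0.64
  az -0.326 x 0.441 y -0.681 z -0.000
  az -0.326 x 0.811 y 0.022 z -0.000
  az -0.326 x 0.404 y 0.704 z -0.000
```

Request:
drive_tool:
  targets:
    - [0,0,0,0,0,-0.3,1]
    - [0,0,0,0,0,-0.735,1]
    - [0,0,0,0,0,-0.735,1]
    - [0,0,0,0,0,-0.735,1]

```text
clock: 15.75
ee_pos: [440.4, -243.6, 88.8]
tcp_rot: [0.995, 0.097, -0.0, -0.0]
force: [-0.2, -0.1, -1.0]
width: 16.3
grasp_force: 58.9
```

Request:
drive_tool:
  targets:
    - [0,0,-0.06,0.08,-0.12,0,1]
    - [0,0,-0.12,0.17,-0.25,0,1]
    - [0,0,-0.18,0.25,-0.38,0,1]
    - [0,0,-0.24,0.33,-0.5,0,1]
    - [0,0,-0.3,0.4,-0.64,0,1]
    - [0,0,-0.326,0.441,-0.681,0,1]
    - [0,0,-0.326,0.441,-0.681,0,1]

```text
clock: 16.62
ee_pos: [476.5, -152.9, 88.0]
tcp_rot: [0.82, 0.572, -0.001, -0.001]
force: [-0.1, -0.3, -1.9]
width: 16.5
grasp_force: 58.8
```

Request:
drive_tool:
  targets:
    - [0,0,-0.06,0.15,0,0,1]
    - [0,0,-0.12,0.3,0,0,1]
    - [0,0,-0.18,0.45,0.01,0,1]
    - [0,0,-0.24,0.6,0.01,0,1]
    - [0,0,-0.3,0.75,0.02,0,1]
    - [0,0,-0.326,0.811,0.022,0,1]
    - [0,0,-0.326,0.811,0.022,0,1]

```text
clock: 17.5
ee_pos: [512.8, -63.1, 88.6]
tcp_rot: [0.436, 0.9, -0.0, -0.001]
force: [0.0, -0.3, -1.2]
width: 16.4
grasp_force: 58.8
```

Request:
drive_tool:
  targets:
    - [0,0,-0.06,0.07,0.12,0,1]
    - [0,0,-0.12,0.15,0.25,0,1]
    - [0,0,-0.18,0.22,0.38,0,1]
    - [0,0,-0.24,0.3,0.5,0,1]
    - [0,0,-0.3,0.37,0.64,0,1]
    - [0,0,-0.326,0.404,0.704,0,1]
    - [0,0,-0.326,0.404,0.704,0,1]
    - [0,0,-0.326,0.404,0.704,0,1]

```text
clock: 18.5
ee_pos: [548.8, 26.7, 89.1]
tcp_rot: [-0.06, 0.998, -0.0, -0.0]
force: [0.6, 0.5, -1.6]
width: 16.7
grasp_force: 58.8
```

```bash
cat > held.py <<'E'
from tray import *
def held(f):
    save('wrist',f); o=get_obs(); p=np.array(o['ee_pos']); X=R.from_quat(o['tcp_rot']).as_matrix()[:,0]
    print(p.round(1),'yaw',np.degrees(np.arctan2(X[1],X[0])).round(1),o['width'].round(1),o['grasp_force'].round())
    W,c=cloud(f); d=W-p; t=d[...,:2]@X[:2]; l=d[...,:2]@np.array([-X[1],X[0]])
    m=(abs(d[...,2]-8)<12)&(abs(l)<25)&(abs(t)<75); q=W[m]; tt=t[m]; L=l[m]
    print('extent along tool x',tt.min().round(1),tt.max().round(1),'n',m.sum())
    k=tt>15
    if k.any():
        for lo in range(15,60,8):
            s=(tt>=lo)&(tt<lo+8)
            if s.any(): print(lo,'l',L[s].min().round(1),L[s].max().round(1),'z-tcp',np.percentile(q[s][:,2]-p[2],[5,95]).round(1),np.median(c[m][s],0))
E
python3 - <<'E'
from held import *
held('w8'); plan(549.6,27,20)
try: print(tray('w8'))
except Exception as e: print(e)
E
```

```text
Traceback (most recent call last):
  File "held.py", line 4, in held
    print(p.round(1),'yaw',np.degrees(np.arctan2(X[1],X[0])).round(1),o['width'].round(1),o['grasp_force'].round())
                                                                      ^^^^^^^^^^^^^^^^
AttributeError: 'float' object has no attribute 'round'
```

```bash
sed -i "s/o\['width'\].round(1),o\['grasp_force'\].round()/round(float(o['width']),1),round(float(o['grasp_force']))/" held.py
python3 - <<'E'
from held import *
held('w8'); plan(549.6,27,20)
try: print(tray('w8'))
except Exception as e: print(e)
E
```

```text
[548.9  26.8  89.2] yaw -173.0 16.5 59
extent along tool x -50.1 51.0 n 9664
15 l -8.8 9.1 z-tcp [12.5 15.4] [121.  90.  58.]
23 l -10.6 11.0 z-tcp [10.6 13.7] [177. 166. 163.]
31 l -10.9 11.2 z-tcp [ 8.6 12.3] [90. 85. 84.]
39 l -9.6 10.0 z-tcp [ 8.5 10.5] [74. 72. 71.]
47 l -9.8 10.2 z-tcp [ 1.9 10.4] [71. 69. 69.]
pose [548.9  26.8  89.2] yaw -173.0 joints6 -1.86
  az 0.000 x -0.006 y 0.001 z 0.577
(np.float64(533.2915937255061), np.float64(143.10853798021242), np.float64(7.3077142836158275), np.float64(0.004398528924833842))
```

Request:
drive_tool:
  targets:
    - [0,0,0,0.005,0,0.3,1]
    - [0,0,0,0.005,0,0.5,1]
    - [0,0,0,0.005,0,0.6,1]
    - [0,0,0,0.005,0,0.65,1]
    - [0,0,0,0.005,0,0.675,1]
    - [0,0,0,0.005,0,0.675,1]
    - [0,0,0,0.005,0,0.675,1]

```text
clock: 19.48
ee_pos: [548.8, 27.3, 8.9]
tcp_rot: [-0.062, 0.998, -0.0, 0.0]
force: [-0.5, -0.4, -1.2]
width: 16.5
grasp_force: 58.8
```

Request:
drive_tool:
  targets:
    - [0,0,0,0,0,0.012,1]
    - [0,0,0,0,0,0.014,1]
    - [0,0,0,0,0,0.014,0.2]
    - [0,0,0,0,0,0.014,-0.06]
    - [0,0,0,0,0,0.014,-0.06]
    - [0,0,0,0,0,0.014,-0.06]
    - [0,0,0,0,0,-0.2,-0.06]
    - [0,0,0,0,0,-0.5,-0.06]
    - [0,0,0,0,0,-1,-0.06]
    - [0,0,0,0,0,-1,-0.06]

```text
clock: 20.72
ee_pos: [550.4, 27.1, 132.4]
tcp_rot: [-0.062, 0.998, -0.001, 0.004]
force: [0.0, -0.5, -0.3]
width: 45.2
grasp_force: 0.0
```

```bash
cat >> held.py <<'E'
def intray(f):
    if f: save('wrist',f)
    t=tray(f); print('tray',np.round(t,2)); a=np.radians(t[2]); W,p=cloud(f)
    T=(W[...,:2]-t[:2])@np.array([[np.cos(a),-np.sin(a)],[np.sin(a),np.cos(a)]])
    for n,x,y,h,v in[('red',0,-117,56,17),('blue',0,-61,56,17),('yel',0,-5,56,17),('green',32,83,17,56)]:
        m=(abs(T[...,0]-x)<h+4)&(abs(T[...,1]-y)<v+4)&(W[...,2]>15.5)&(W[...,2]<35)
        if m.sum()>60:
            q=T[m]-[x,y]; print(n,'z95',np.percentile(W[m][:,2],[50,95]).round(1),'x',q[:,0].min().round(1),q[:,0].max().round(1),'y',q[:,1].min().round(1),q[:,1].max().round(1),m.sum())
E
python3 - <<'E'
from held import *
intray('w9'); plan(500,-200,210)
E
```

```text
tray [5.3317e+02 1.4310e+02 7.1900e+00 1.0000e-02]
red z95 [20.7 23. ] x -59.9 57.5 y -20.2 20.9 2919
pose [549.1  27.2 129.9] yaw -172.8 joints6 -1.86
  az 0.000 x 0.321 y -0.914 z -0.334
  az 0.000 x 0.321 y -0.914 z -0.334
```

View pics/w9.png

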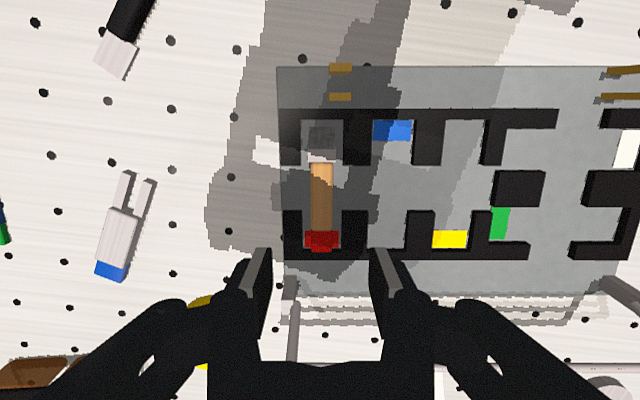

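The red brush lies in its pocket at (320,185) with its red end on the red pad (321,240). Next is the green bracket.

Request:
drive_tool:
  targets:
    - [0,0,0,0,0,-0.1,-0.06]
    - [0,0,0,0.07,-0.5,-0.2,-1]
    - [0,0,0,0.137,-0.957,-0.25,-1]
    - [0,0,0,0.137,-0.957,-0.25,-1]

```text
clock: 21.28
ee_pos: [546.3, -91.9, 157.9]
tcp_rot: [-0.06, 0.998, -0.0, -0.0]
force: [0.7, 0.7, 0.0]
width: 85.3
grasp_force: 0.0
```

Request:
drive_tool:
  targets:
    - [0,0,0,0.07,-0.5,-0.2,-1]
    - [0,0,0,0.137,-0.957,-0.25,-1]
    - [0,0,0,0.137,-0.957,-0.25,-1]
    - [0,0,0,0.137,-0.957,-0.25,-1]

```text
clock: 21.78
ee_pos: [544.2, -203.5, 187.5]
tcp_rot: [-0.063, 0.998, 0.001, -0.001]
force: [-0.4, 1.4, -0.1]
width: 85.2
grasp_force: 0.0
```

Run:
```python
from h import *
save('wrist','w10'); f='w10'
line(f,609,-141,7); line(f,587,-263,5); line(f,587,-263,12.5); line(f,447,-147,11)
plan(587.1,-263.6,90,-1)
```

```text
w10 c 607.7 -140.4 size [ 26.5 103.8] yaw -17.5
w10 c 585.8 -263.1 size [103.9  26.4] yaw 6.1
w10 c 585.7 -263.1 size [39.8 14.4] yaw 6.1
w10 c 422.8 -118.3 size [17.9 68.7] yaw -28.8
pose [ 544.3 -203.1  187.7] yaw -172.8 joints6 -2.26
  az 0.006 x -0.290 y -0.545 z 0.814
```

Request:
drive_tool:
  targets:
    - [0,0,0.006,-0.15,-0.3,0.2,-1]
    - [0,0,0.006,-0.285,-0.542,0.5,-1]
    - [0,0,0.006,-0.285,-0.542,0.8,-1]
    - [0,0,0.006,-0.285,-0.542,0.8,-1]
    - [0,0,0.006,-0.285,-0.542,0.8,-1]
    - [0,0,0.006,-0.285,-0.542,0.8,-1]

```text
clock: 22.58
ee_pos: [587.1, -264.7, 94.4]
tcp_rot: [-0.053, 0.999, -0.001, 0.001]
force: [-1.4, 0.1, 0.2]
width: 85.3
grasp_force: 0.0
```

Request:
drive_tool:
  targets:
    - [0,0,0,0.004,0.01,0.3,-1]
    - [0,0,0,0.004,0.01,0.6,-1]
    - [0,0,0,0.004,0.01,0.77,-1]
    - [0,0,0,0.004,0.01,0.77,-1]
    - [0,0,0,0.004,0.01,0.77,1]
    - [0,0,0,0.004,0.01,0.77,1]
    - [0,0,0,0.004,0.01,0.77,1]
    - [0,0,0,0.004,0.01,0.77,1]
    - [0,0,0,0.004,0.01,0.77,1]
    - [0,0,0,0.004,0.01,0.77,1]
    - [0,0,0,0.004,0.01,0.77,1]

```text
clock: 23.95
ee_pos: [586.2, -264.1, 0.9]
tcp_rot: [-0.053, 0.999, -0.0, 0.001]
force: [-1.4, 1.6, 6.0]
width: 24.2
grasp_force: 59.5
```

Run:
```python
from h import *
o=get_obs(); p=np.array(o['ee_pos']);print(p,o['force'],o['width'])
X=R.from_quat(o['tcp_rot']).as_matrix()[:,0];a=np.degrees(np.arctan2(X[1],X[0]));print(a)
d=dict(o); d['ee_pos']=np.array([p[0],p[1],90.])
import h; h.get_obs=lambda:d
plan(555.4,229.5,90,97.25-(a%360),5)
```

```text
[ 586.17857482 -264.09171931    0.92336359] [-1.35169767  1.64727941  5.97232182] 24.219176250329483
-173.93452456223466
pose [ 586.2 -264.1   90. ] yaw -173.9 joints6 -2.28
  az 0.099 x -0.036 y 0.823 z -0.000
  az 0.099 x 0.217 y 0.795 z -0.000
  az 0.099 x 0.449 y 0.691 z -0.000
  az 0.099 x 0.639 y 0.521 z -0.000
  az 0.099 x 0.767 y 0.301 z -0.000
```

Request:
drive_tool:
  targets:
    - [0,0,0,0,0,-0.3,1]
    - [0,0,0,0,0,-0.735,1]
    - [0,0,0,0,0,-0.735,1]
    - [0,0,0,0,0,-0.735,1]

```text
clock: 24.45
ee_pos: [585.4, -263.5, 87.5]
tcp_rot: [-0.053, 0.999, 0.0, -0.0]
force: [-0.1, 0.2, -1.7]
width: 23.9
grasp_force: 59.2
```

Request:
drive_tool:
  targets:
    - [0,0,0.04,-0.01,0.3,0,1]
    - [0,0,0.08,-0.03,0.6,0,1]
    - [0,0,0.099,-0.036,0.823,0,1]
    - [0,0,0.099,-0.036,0.823,0,1]

```text
clock: 24.95
ee_pos: [579.0, -163.3, 86.8]
tcp_rot: [0.101, 0.995, 0.001, -0.002]
force: [0.2, 0.3, -0.6]
width: 23.9
grasp_force: 59.2
```

Request:
drive_tool:
  targets:
    - [0,0,0.04,0.08,0.3,0,1]
    - [0,0,0.08,0.16,0.6,0,1]
    - [0,0,0.099,0.217,0.795,0,1]
    - [0,0,0.099,0.217,0.795,0,1]

```text
clock: 25.45
ee_pos: [573.4, -66.0, 87.4]
tcp_rot: [0.254, 0.967, -0.0, -0.001]
force: [-0.0, 0.1, -1.1]
width: 23.9
grasp_force: 59.2
```

Request:
drive_tool:
  targets:
    - [0,0,0.04,0.17,0.26,0,1]
    - [0,0,0.08,0.34,0.52,0,1]
    - [0,0,0.099,0.449,0.691,0,1]
    - [0,0,0.099,0.449,0.691,0,1]

```text
clock: 25.95
ee_pos: [567.9, 32.0, 87.7]
tcp_rot: [0.401, 0.916, -0.0, -0.0]
force: [-0.7, 0.1, -0.7]
width: 23.9
grasp_force: 59.2
```

Request:
drive_tool:
  targets:
    - [0,0,0.04,0.25,0.2,0,1]
    - [0,0,0.08,0.5,0.4,0,1]
    - [0,0,0.099,0.639,0.521,0,1]
    - [0,0,0.099,0.639,0.521,0,1]

```text
clock: 26.45
ee_pos: [562.3, 130.4, 87.8]
tcp_rot: [0.538, 0.843, -0.0, 0.0]
force: [0.0, 0.3, -0.8]
width: 24.0
grasp_force: 59.2
```

Request:
drive_tool:
  targets:
    - [0,0,0.04,0.3,0.12,0,1]
    - [0,0,0.08,0.6,0.24,0,1]
    - [0,0,0.099,0.767,0.301,0,1]
    - [0,0,0.099,0.767,0.301,0,1]
    - [0,0,0.099,0.767,0.301,0,1]

```text
clock: 27.08
ee_pos: [556.6, 227.9, 88.0]
tcp_rot: [0.663, 0.749, -0.0, 0.0]
force: [0.2, -0.1, -1.5]
width: 24.3
grasp_force: 59.2
```

Run:
```python
from held import *
held('w11'); plan(555.4,229.5,20)
print(tray('w11'))
```

```text
[556.6 227.9  88.1] yaw 97.0 23.9 59
extent along tool x -51.2 52.4 n 12576
15 l -13.7 12.3 z-tcp [ 6.4 15.8] [25. 52. 85.]
23 l -13.6 12.2 z-tcp [6.3 8.1] [25. 53. 85.]
31 l -13.8 12.3 z-tcp [6.4 8.5] [23. 50. 84.]
39 l -13.6 12.2 z-tcp [6.3 8.5] [24. 52. 85.]
47 l -13.8 12.3 z-tcp [1.7 8.1] [ 45.  99. 165.]
pose [556.6 227.9  88.1] yaw 97.0 joints6 0.07
  az 0.000 x 0.014 y -0.009 z 0.567
(np.float64(534.2419576160627), np.float64(143.85152232515725), np.float64(7.272332920304403), np.float64(0.001309820999249196))
```

Request:
drive_tool:
  targets:
    - [0,0,0,0.014,-0.008,0.3,1]
    - [0,0,0,0.014,-0.008,0.5,1]
    - [0,0,0,0.014,-0.008,0.6,1]
    - [0,0,0,0.014,-0.008,0.65,1]
    - [0,0,0,0.014,-0.008,0.668,1]
    - [0,0,0,0.014,-0.008,0.668,1]
    - [0,0,0,0.014,-0.008,0.668,1]

```text
clock: 28.0
ee_pos: [555.1, 231.3, 8.6]
tcp_rot: [0.663, 0.749, 0.0, 0.0]
force: [0.3, -0.2, -1.9]
width: 23.7
grasp_force: 59.2
```

Request:
drive_tool:
  targets:
    - [0,0,0,-0.012,0,0,1]
    - [0,0,0,-0.012,0,0.014,1]
    - [0,0,0,-0.012,0,0.014,0.2]
    - [0,0,0,-0.012,0,0.014,-0.06]
    - [0,0,0,-0.012,0,0.014,-0.06]
    - [0,0,0,-0.012,0,0.014,-0.06]
    - [0,0,0,-0.012,0,-0.2,-0.06]
    - [0,0,0,-0.012,0,-0.5,-0.06]
    - [0,0,0,-0.012,0,-1,-0.06]
    - [0,0,0,-0.012,0,-1,-0.06]

```text
clock: 29.25
ee_pos: [557.0, 230.3, 132.6]
tcp_rot: [0.663, 0.749, 0.004, 0.003]
force: [0.3, 0.3, -1.6]
width: 44.9
grasp_force: 0.0
```

Run:
```python
from held import *
save('wrist','w12');W,p=cloud('w12')
line('w12',555.4,229.5,18.5,40)
q=W[(np.hypot(W[...,0]-555.4,W[...,1]-229.5)<60)]; 
m=(W[...,2]>12)&(W[...,2]<18)&(p[...,2]>p[...,0]*1.5)&(np.hypot(W[...,0]-555,W[...,1]-229)<62); print('blue paint z',np.percentile(W[m][:,2],[5,50,95]),m.sum())
plan(560,-170,210,165-97)
```

```text
w12 c 547.6 249.2 size [0. 0.] yaw nan
blue paint z [12.99960425 14.14785519 15.33529774] 2939
pose [555.8 230.  129.9] yaw 97.0 joints6 0.07
  az -0.094 x -0.828 y -0.092 z -0.167
  az -0.094 x -0.765 y -0.331 z -0.167
  az -0.094 x -0.635 y -0.540 z -0.167
  az -0.094 x -0.449 y -0.702 z -0.167h.py:47: RuntimeWarning: invalid value encountered in divide
  (cx,cy),s,an=rr=cv2.minAreaRect(q.astype(np.float32)); e=np.diff(cv2.boxPoints(rr)[:3],axis=0); k=np.argmax(np.linalg.norm(e,axis=1)); ax=e[k]/np.linalg.norm(e[k])
```

Request:
drive_tool:
  targets:
    - [0,0,-0.04,-0.4,-0.04,-0.15,-0.06]
    - [0,0,-0.08,-0.8,-0.09,-0.167,-1]
    - [0,0,-0.094,-0.828,-0.092,-0.167,-1]
    - [0,0,-0.094,-0.828,-0.092,-0.167,-1]

```text
clock: 29.8
ee_pos: [555.7, 129.4, 146.8]
tcp_rot: [0.546, 0.838, -0.001, -0.001]
force: [-0.4, -0.1, -0.5]
width: 85.6
grasp_force: 0.0
```

Request:
drive_tool:
  targets:
    - [0,0,-0.05,-0.38,-0.16,-0.1,-1]
    - [0,0,-0.094,-0.765,-0.331,-0.167,-1]
    - [0,0,-0.094,-0.765,-0.331,-0.167,-1]
    - [0,0,-0.094,-0.765,-0.331,-0.167,-1]

```text
clock: 30.3
ee_pos: [556.7, 30.6, 167.4]
tcp_rot: [0.417, 0.909, -0.0, -0.001]
force: [-0.3, 0.5, 0.1]
width: 85.4
grasp_force: 0.0
```

Request:
drive_tool:
  targets:
    - [0,0,-0.05,-0.3,-0.27,-0.1,-1]
    - [0,0,-0.094,-0.635,-0.54,-0.167,-1]
    - [0,0,-0.094,-0.635,-0.54,-0.167,-1]
    - [0,0,-0.094,-0.635,-0.54,-0.167,-1]

```text
clock: 30.8
ee_pos: [557.6, -68.7, 187.5]
tcp_rot: [0.278, 0.961, 0.0, -0.001]
force: [-0.6, 1.1, 0.0]
width: 85.0
grasp_force: 0.0
```

Request:
drive_tool:
  targets:
    - [0,0,-0.05,-0.22,-0.35,-0.1,-1]
    - [0,0,-0.094,-0.449,-0.7,-0.167,-1]
    - [0,0,-0.094,-0.449,-0.7,-0.167,-1]
    - [0,0,-0.094,-0.449,-0.7,-0.167,-1]

```text
clock: 31.3
ee_pos: [558.5, -168.1, 207.6]
tcp_rot: [0.134, 0.991, 0.0, -0.001]
force: [0.5, 0.3, -1.0]
width: 85.0
grasp_force: 0.0
```

Run:
```python
from h import *
save('wrist','w13'); f='w13'
line(f,609,-141,7);  line(f,422,-118,11); line(f,422,-118,14.4)
plan(608.4,-140.6,90,-2.5)
```

```text
w13 c 607.7 -140.0 size [ 26.3 103.4] yaw -17.5
w13 c 430.8 -121.6 size [16.  51.2] yaw -28.2
w13 c 431.0 -121.7 size [15.7 49.7] yaw -28.4
pose [ 558.5 -168.   207.7] yaw 164.7 joints6 -1.8
  az 0.014 x -0.341 y 0.330 z 0.981
```

Request:
drive_tool:
  targets:
    - [0,0,0.013,-0.17,0.16,0.2,-1]
    - [0,0,0.013,-0.341,0.33,0.5,-1]
    - [0,0,0.013,-0.341,0.33,0.8,-1]
    - [0,0,0.013,-0.341,0.33,0.98,-1]
    - [0,0,0.013,-0.341,0.33,0.98,-1]
    - [0,0,0.013,-0.341,0.33,0.98,-1]

```text
clock: 32.1
ee_pos: [608.9, -141.9, 91.7]
tcp_rot: [0.153, 0.988, -0.0, 0.001]
force: [0.4, -0.3, -0.0]
width: 85.3
grasp_force: 0.0
```

Run:
```python
from h import *
plan(608.4,-140.4,2)
```

```text
pose [ 608.9 -141.9   91.7] yaw 162.3 joints6 -1.68
  az 0.000 x 0.008 y 0.011 z 0.747
```

Request:
drive_tool:
  targets:
    - [0,0,0,0.008,0.008,0.3,-1]
    - [0,0,0,0.008,0.008,0.6,-1]
    - [0,0,0,0.008,0.008,0.745,-1]
    - [0,0,0,0.008,0.008,0.745,-1]
    - [0,0,0,0.008,0.008,0.745,1]
    - [0,0,0,0.008,0.008,0.745,1]
    - [0,0,0,0.008,0.008,0.745,1]
    - [0,0,0,0.008,0.008,0.745,1]
    - [0,0,0,0.008,0.008,0.745,1]
    - [0,0,0,0.008,0.008,0.745,1]
    - [0,0,0,0.008,0.008,0.745,1]

```text
clock: 33.48
ee_pos: [608.2, -141.6, 2.0]
tcp_rot: [0.154, 0.988, -0.0, 0.001]
force: [-1.5, 0.5, 6.0]
width: 24.4
grasp_force: 59.9
```

Run:
```python
from h import *
o=get_obs(); p=np.array(o['ee_pos']);print(p,o['force'],o['width'])
X=R.from_quat(o['tcp_rot']).as_matrix()[:,0];a=np.degrees(np.arctan2(X[1],X[0]));print(a)
d=dict(o); d['ee_pos']=np.array([p[0],p[1],90.])
import h; h.get_obs=lambda:d
plan(541.8,82.6,90,7.25-(a%360),3)
```

```text
[ 608.17680967 -141.60741528    2.02621256] [-1.53650348  0.45886436  5.97186933] 24.44408792830811
162.30637824164975
pose [ 608.2 -141.6   90. ] yaw 162.3 joints6 -1.68
  az 0.287 x 0.365 y 0.537 z -0.000
  az 0.287 x 0.648 y 0.047 z -0.000
  az 0.287 x 0.438 y -0.479 z -0.000
```

Request:
drive_tool:
  targets:
    - [0,0,0,0,0,-0.3,1]
    - [0,0,0,0,0,-0.735,1]
    - [0,0,0,0,0,-0.735,1]
    - [0,0,0,0,0,-0.735,1]

```text
clock: 33.98
ee_pos: [607.3, -141.2, 88.7]
tcp_rot: [0.154, 0.988, 0.0, -0.001]
force: [-0.4, -0.6, -0.7]
width: 24.5
grasp_force: 59.2
```

Request:
drive_tool:
  targets:
    - [0,0,0.058,0.07,0.11,0,1]
    - [0,0,0.116,0.15,0.22,0,1]
    - [0,0,0.174,0.22,0.33,0,1]
    - [0,0,0.232,0.3,0.44,0,1]
    - [0,0,0.287,0.365,0.537,0,1]
    - [0,0,0.287,0.365,0.537,0,1]

```text
clock: 34.72
ee_pos: [584.8, -65.9, 88.0]
tcp_rot: [0.568, 0.823, -0.0, -0.001]
force: [-0.1, -0.4, -1.0]
width: 24.5
grasp_force: 59.2
```

Request:
drive_tool:
  targets:
    - [0,0,0.058,0.13,0.01,0,1]
    - [0,0,0.116,0.26,0.02,0,1]
    - [0,0,0.174,0.39,0.03,0,1]
    - [0,0,0.232,0.52,0.04,0,1]
    - [0,0,0.287,0.648,0.047,0,1]
    - [0,0,0.287,0.648,0.047,0,1]

```text
clock: 35.48
ee_pos: [563.2, 8.2, 88.7]
tcp_rot: [0.869, 0.495, -0.001, -0.0]
force: [0.9, 0.0, -1.8]
width: 24.8
grasp_force: 59.2
```

Request:
drive_tool:
  targets:
    - [0,0,0.058,0.09,-0.1,0,1]
    - [0,0,0.116,0.18,-0.2,0,1]
    - [0,0,0.174,0.27,-0.3,0,1]
    - [0,0,0.232,0.36,-0.4,0,1]
    - [0,0,0.287,0.438,-0.479,0,1]
    - [0,0,0.287,0.438,-0.479,0,1]
    - [0,0,0.287,0.438,-0.479,0,1]

```text
clock: 36.35
ee_pos: [541.7, 81.8, 89.2]
tcp_rot: [0.998, 0.067, -0.0, 0.0]
force: [0.2, -0.2, -0.9]
width: 24.2
grasp_force: 59.2
```

Run:
```python
from held import *
held('w14'); plan(541.8,82.6,8)
print(tray('w14'))
```

```text
[541.7  81.9  89.2] yaw 7.6 24.4 59
extent along tool x -50.4 54.0 n 11407
15 l -13.3 12.5 z-tcp [ 4.4 14.8] [106.  99.  98.]
23 l -13.3 12.5 z-tcp [6.8 9. ] [108. 102.  99.]
31 l -13.4 12.7 z-tcp [6.6 9. ] [108. 102.  99.]
39 l -13.3 12.5 z-tcp [4.4 9. ] [108. 102. 100.]
47 l -13.4 12.7 z-tcp [-0.8  9.1] [135.5 128.  125.5]
pose [541.7  81.9  89.2] yaw 7.6 joints6 1.37
  az 0.000 x 0.002 y -0.006 z 0.677
(np.float64(531.4656247351609), np.float64(141.88253421227716), np.float64(8.575239956522752), np.float64(1.052470820804275))
```

Request:
drive_tool:
  targets:
    - [0,0,0.002,-0.005,-0.006,0.3,1]
    - [0,0,0.002,-0.005,-0.006,0.5,1]
    - [0,0,0.002,-0.005,-0.006,0.6,1]
    - [0,0,0.002,-0.005,-0.006,0.64,1]
    - [0,0,0.002,-0.005,-0.006,0.66,1]
    - [0,0,0.002,-0.005,-0.006,0.66,1]
    - [0,0,0.002,-0.005,-0.006,0.66,1]

```text
clock: 37.28
ee_pos: [540.9, 83.4, 10.7]
tcp_rot: [0.998, 0.061, 0.0, 0.0]
force: [-1.2, -0.7, -1.1]
width: 24.8
grasp_force: 59.2
```

Request:
drive_tool:
  targets:
    - [0,0,0,0,0.006,0.015,1]
    - [0,0,0,0,0.006,0.021,1]
    - [0,0,0,0,0.006,0.021,0.2]
    - [0,0,0,0,0.006,0.021,-0.06]
    - [0,0,0,0,0.006,0.021,-0.06]
    - [0,0,0,0,0.006,0.021,-0.06]
    - [0,0,0,0,0.006,-0.2,-0.06]
    - [0,0,0,0,0.006,-0.5,-0.06]
    - [0,0,0,0,0.006,-1,-0.06]
    - [0,0,0,0,0.006,-1,-0.06]

```text
clock: 38.52
ee_pos: [542.6, 82.6, 134.3]
tcp_rot: [0.998, 0.061, 0.004, 0.001]
force: [-0.1, 0.4, -0.0]
width: 45.5
grasp_force: 0.0
```

Run:
```python
from held import *
intray('w15'); line('w15',541.8,82.6,13.2); plan(500,-110,210,-28-7)
```

```text
tray [530.93 142.43   8.14   1.13]
red z95 [20.7 22.8] x -59.7 59.0 y -19.9 20.2 2816
blue z95 [21.4 22.9] x -47.6 60.0 y -20.8 20.9 3023
green z95 [21.9 23.2] x -20.3 19.2 y -57.9 59.8 1139
w15 c 583.5 88.2 size [43.5 79.1] yaw -83.0
pose [541.3  82.7 131.7] yaw 7.0 joints6 1.38
  az 0.097 x -0.268 y 0.776 z -0.326
  az 0.097 x -0.023 y 0.821 z -0.326
```

Request:
drive_tool:
  targets:
    - [0,0,0.05,-0.13,0.39,-0.2,-0.06]
    - [0,0,0.097,-0.268,0.776,-0.326,-1]
    - [0,0,0.097,-0.268,0.776,-0.326,-1]
    - [0,0,0.097,-0.268,0.776,-0.326,-1]

```text
clock: 39.08
ee_pos: [519.6, -13.3, 168.0]
tcp_rot: [0.996, -0.091, -0.001, -0.0]
force: [0.3, -0.3, -0.4]
width: 85.6
grasp_force: 0.0
```

Request:
drive_tool:
  targets:
    - [0,0,0.05,-0.01,0.4,-0.15,-1]
    - [0,0,0.097,-0.023,0.82,-0.326,-1]
    - [0,0,0.097,-0.023,0.82,-0.326,-1]
    - [0,0,0.097,-0.023,0.82,-0.326,-1]
    - [0,0,0.097,-0.023,0.82,-0.326,-1]

```text
clock: 39.7
ee_pos: [499.4, -108.4, 207.5]
tcp_rot: [0.971, -0.24, -0.001, -0.0]
force: [-0.5, -0.7, 0.0]
width: 85.1
grasp_force: 0.0
```

Run:
```python
from h import *
save('wrist','w16'); f='w16'
line(f,428,-120,14.4); line(f,428,-120,11); line(f,440,-125,3); part(f,435,-122,zmin=3)
plan(434,-122,90)
```

```text
w16 c 430.1 -121.5 size [15.3 53.6] yaw -28.4
w16 c 421.1 -116.5 size [17.4 75.2] yaw -27.4
w16 c 432.7 -124.6 size [ 23.8 103.7] yaw -26.5
centre 432.7 -124.6 size 24 104 yaw -26.5 n 1538
-51 z [12.3 13.6 14.7] t -6.0 12.0 rgb [148 118   0]
-38 z [12.3 14.1 15.9] t -6.0 12.0 rgb [98 79  3]
-25 z [14.2 15.7 16.6] t -5.0 10.0 rgb [14 13 13]
-12 z [13.4 15.6 16.6] t -6.0 10.0 rgb [13 13 14]
0 z [13.9 15.8 16.8] t -7.0 9.0 rgb [14 14 14]
12 z [ 4.2 14.7 16.3] t -11.0 12.0 rgb [16 15 16]
25 z [3.2 4.1 4.9] t -11.0 12.0 rgb [177 166 163]
38 z [3.2 4.  4.8] t -12.0 12.0 rgb [183 173 170]
pose [ 499.5 -108.6  207.7] yaw -27.8 joints6 1.61
  az 0.000 x -0.430 y 0.354 z 0.981
```

Request:
drive_tool:
  targets:
    - [0,0,0.003,-0.2,0.18,0.2,-1]
    - [0,0,0.003,-0.434,0.363,0.5,-1]
    - [0,0,0.003,-0.434,0.363,0.8,-1]
    - [0,0,0.003,-0.434,0.363,0.98,-1]
    - [0,0,0.003,-0.434,0.363,0.98,-1]
    - [0,0,0.003,-0.434,0.363,0.98,-1]

```text
clock: 40.5
ee_pos: [433.5, -123.8, 91.5]
tcp_rot: [0.969, -0.246, 0.0, 0.0]
force: [0.7, -0.2, -0.1]
width: 85.6
grasp_force: 0.0
```

Run:
```python
from h import *
plan(433.1,-122.9,2)
```

```text
pose [ 433.5 -123.8   91.5] yaw -28.4 joints6 1.53
  az 0.000 x -0.007 y -0.005 z 0.746
```

Request:
drive_tool:
  targets:
    - [0,0,0,-0.005,-0.005,0.3,-1]
    - [0,0,0,-0.005,-0.005,0.6,-1]
    - [0,0,0,-0.005,-0.005,0.745,-1]
    - [0,0,0,-0.005,-0.005,0.745,-1]
    - [0,0,0,-0.005,-0.005,0.745,1]
    - [0,0,0,-0.005,-0.005,0.745,1]
    - [0,0,0,-0.005,-0.005,0.745,1]
    - [0,0,0,-0.005,-0.005,0.745,1]
    - [0,0,0,-0.005,-0.005,0.745,1]
    - [0,0,0,-0.005,-0.005,0.745,1]
    - [0,0,0,-0.005,-0.005,0.745,1]

```text
clock: 41.88
ee_pos: [432.9, -123.3, 2.0]
tcp_rot: [0.969, -0.246, 0.0, 0.0]
force: [-0.6, -0.1, 7.5]
width: 14.5
grasp_force: 59.4
```

Run:
```python
from h import *
o=get_obs(); p=np.array(o['ee_pos']);print(p,o['force'],o['width'])
X=R.from_quat(o['tcp_rot']).as_matrix()[:,0];a=np.degrees(np.arctan2(X[1],X[0]));print(a)
d=dict(o); d['ee_pos']=np.array([p[0],p[1],90.])
import h; h.get_obs=lambda:d
plan(534.8,138.1,90,187.25-a,3)
```

```text
[ 432.94131099 -123.28264013    1.95384476] [-0.57180002 -0.14268635  7.45903986] 14.534567039816503
-28.4911895795196
pose [ 432.9 -123.3   90. ] yaw -28.5 joints6 1.53
  az -0.400 x -0.098 y -0.773 z -0.000
  az -0.400 x 0.705 y -0.333 z -0.000
  az -0.400 x 0.535 y 0.566 z -0.000
```

Request:
drive_tool:
  targets:
    - [0,0,0,0,0,-0.3,1]
    - [0,0,0,0,0,-0.735,1]
    - [0,0,0,0,0,-0.75,1]
    - [0,0,0,0,0,-0.75,1]

```text
clock: 42.38
ee_pos: [432.5, -123.0, 91.0]
tcp_rot: [0.969, -0.246, -0.0, -0.0]
force: [0.1, 0.2, -0.5]
width: 14.5
grasp_force: 58.7
```

Request:
drive_tool:
  targets:
    - [0,0,-0.058,-0.01,-0.11,0,1]
    - [0,0,-0.116,-0.03,-0.22,0,1]
    - [0,0,-0.174,-0.04,-0.33,0,1]
    - [0,0,-0.232,-0.06,-0.44,0,1]
    - [0,0,-0.29,-0.07,-0.55,0,1]
    - [0,0,-0.348,-0.08,-0.66,0,1]
    - [0,0,-0.4,-0.098,-0.773,0,1]
    - [0,0,-0.4,-0.098,-0.773,0,1]

```text
clock: 43.38
ee_pos: [466.1, -35.4, 90.1]
tcp_rot: [0.929, 0.371, -0.001, -0.001]
force: [0.1, 0.6, -1.0]
width: 14.4
grasp_force: 58.7
```

Request:
drive_tool:
  targets:
    - [0,0,-0.058,0.1,-0.05,0,1]
    - [0,0,-0.116,0.2,-0.1,0,1]
    - [0,0,-0.174,0.3,-0.15,0,1]
    - [0,0,-0.232,0.4,-0.2,0,1]
    - [0,0,-0.29,0.5,-0.25,0,1]
    - [0,0,-0.348,0.6,-0.3,0,1]
    - [0,0,-0.4,0.705,-0.333,0,1]
    - [0,0,-0.4,0.705,-0.333,0,1]

```text
clock: 44.38
ee_pos: [500.3, 51.1, 90.6]
tcp_rot: [0.535, 0.845, -0.0, -0.001]
force: [0.5, 0.3, -0.0]
width: 14.4
grasp_force: 58.7
```

Request:
drive_tool:
  targets:
    - [0,0,-0.058,0.08,0.08,0,1]
    - [0,0,-0.116,0.16,0.16,0,1]
    - [0,0,-0.174,0.24,0.24,0,1]
    - [0,0,-0.232,0.32,0.32,0,1]
    - [0,0,-0.29,0.4,0.4,0,1]
    - [0,0,-0.348,0.48,0.48,0,1]
    - [0,0,-0.4,0.535,0.566,0,1]
    - [0,0,-0.4,0.535,0.566,0,1]
    - [0,0,-0.4,0.535,0.566,0,1]

```text
clock: 45.5
ee_pos: [533.8, 137.6, 91.1]
tcp_rot: [-0.062, 0.998, -0.0, -0.0]
force: [-0.4, 0.2, -1.8]
width: 14.7
grasp_force: 58.7
```

Run:
```python
from held import *
held('w17'); plan(534.8,138.1,8)
```

```text
[533.9 137.6  91.2] yaw -172.8 14.4 59
extent along tool x -50.4 50.2 n 9366
15 l -11.4 12.2 z-tcp [ 1.9 14.8] [18. 18. 18.]
23 l -11.8 12.2 z-tcp [1.3 3.2] [210. 198. 194.]
31 l -11.6 12.3 z-tcp [1.2 3.3] [146. 139. 136.]
39 l -11.8 12.3 z-tcp [1.2 3.2] [141. 132. 130.]
47 l -11.7 12.1 z-tcp [-0.4  3.1] [120. 112. 111.]
pose [533.9 137.6  91.2] yaw -172.8 joints6 -1.66
  az 0.000 x -0.008 y 0.003 z 0.693
```

Request:
drive_tool:
  targets:
    - [0,0,0,0.005,0,0.3,1]
    - [0,0,0,0.005,0,0.5,1]
    - [0,0,0,0.005,0,0.6,1]
    - [0,0,0,0.005,0,0.65,1]
    - [0,0,0,0.005,0,0.675,1]
    - [0,0,0,0.005,0,0.675,1]
    - [0,0,0,0.005,0,0.675,1]

```text
clock: 46.42
ee_pos: [533.8, 138.3, 10.9]
tcp_rot: [-0.065, 0.998, -0.0, 0.0]
force: [-0.3, 0.2, 0.0]
width: 14.6
grasp_force: 58.7
```

Request:
drive_tool:
  targets:
    - [0,0,0,0,0,0.015,1]
    - [0,0,0,0,0,0.021,1]
    - [0,0,0,0,0,0.021,0.5]
    - [0,0,0,0,0,0.021,0.32]
    - [0,0,0,0,0,0.021,0.32]
    - [0,0,0,0,0,0.021,0.32]
    - [0,0,0,0,0,-0.2,0.32]
    - [0,0,0,0,0,-0.5,0.32]
    - [0,0,0,0,0,-1,0.32]
    - [0,0,0,0,0,-1,0.32]

```text
clock: 47.68
ee_pos: [535.5, 138.4, 134.6]
tcp_rot: [-0.066, 0.998, -0.0, 0.004]
force: [0.3, 0.4, -0.0]
width: 28.8
grasp_force: 0.0
```

Request:
drive_tool:
  targets:
    - [0,0,0,0.3,0,-0.4,0.32]
    - [0,0,0,0.6,0,-0.8,0.32]
    - [0,0,0,0.6,0,-1,0.32]
    - [0,0,0,0.6,0,-1,0.32]

```text
clock: 48.18
ee_pos: [462.4, 128.9, 251.1]
tcp_rot: [-0.065, 0.998, -0.0, 0.001]
force: [0.2, -0.0, -0.6]
width: 29.2
grasp_force: 0.0
```

Run:
```python
from held import *
save('wrist','w18'); save('scene','scene1'); save('top','top2')
a=np.radians(7.25); O=np.array([533.3,143.1]); W,p=cloud('w18')
T=(W[...,:2]-O)@np.array([[np.cos(a),-np.sin(a)],[np.sin(a),np.cos(a)]])
for n,x,y,h,v in[('red',0,-117,55,16),('blue',0,-61,55,16),('yel',0,-5,55,16),('green',32,83,16,55)]:
    m=(abs(T[...,0]-x)<h)&(abs(T[...,1]-y)<v)&(W[...,2]>8.5)
    q=T[m]-[x,y]; q=q[(abs(q)<[h-1,v-1]).all(1)]; print(n,'z',np.percentile(W[m][:,2],[50,99]).round(1),q.min(0).round(1),q.max(0).round(1))
# bail sleeve
o=(p[...,0]>180)&(p[...,1]>60)&(p[...,1]<150)&(p[...,2]<90)
for f in('w6','top2','scene1'):
    W,p=cloud(f); hsv=cv2.cvtColor(p,cv2.COLOR_RGB2HSV)
    o=(hsv[...,0]>5)&(hsv[...,0]<13)&(hsv[...,1]>170)&(W[...,2]>120); q=W[o]
    if len(q): print(f,np.percentile(q,[2,50,98],axis=0).round(1),len(q))
print(get_obs()['ee_pos'])
```

```text
red z [20.4 23.5] [-50.4 -11.2] [53.8 14.5]
blue z [21.4 23.7] [-51.6 -13.2] [44.1 13.2]
yel z [20.1 23.7] [-50.6 -12.9] [53.2 11.6]
green z [14.7 23.6] [-12.9 -52.7] [13.9 53.1]
w6 [[545.2 122.8 211. ]
 [650.1 177.6 215.3]
 [659.4 192.6 330.2]] 995
top2 [[112.1 131.9 122.5]
 [649.6 182.6 214.5]
 [660.2 618.5 218.9]] 85
scene1 [[655.7 131.  215.3]
 [658.8 151.9 217.4]
 [663.5 178.3 220.1]] 22
[461.88462302 128.8186732  248.67711105]
```

View pics/w18.png

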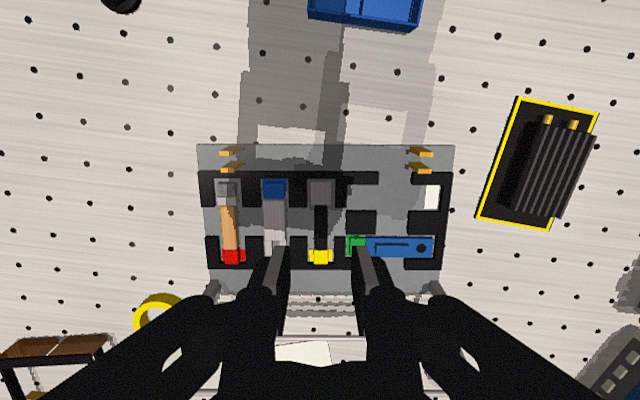

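All four parts lie in their pockets with coloured ends on the pads: red (234,255), blue (275,190), yellow (320,255), green (357,243). Next I measure the bail.

Run:
```python
from h import *
a=np.radians(7.25); M=np.array([[np.cos(a),-np.sin(a)],[np.sin(a),np.cos(a)]])
for f,O in(('w6',(534.9,143.1)),('w2',(534.85,143.1)),('scene1',(534.1,143.1)),('top2',(534.1,143.1))):
    W,p=cloud(f); T=(W[...,:2]-O)@M; z=W[...,2]
    print(f)
    for ylo,yhi in((-30,30),):
        m=(T[...,1]>ylo)&(T[...,1]<yhi)&(T[...,0]>85)&(T[...,0]<190)&(z>55)&(z<230)
        n,l,st,_=cv2.connectedComponentsWithStats(m.astype(np.uint8))
        for i in range(1,n):
            if st[i,4]>12: k=l==i; print(st[i,4],'x',np.percentile(T[k][:,0],[5,50,95]).round(1),'y',np.percentile(T[k][:,1],[0,100]).round(),'z',np.percentile(z[k],[5,50,95]).round(1),np.median(p[k],0))
    m=(abs(T[...,1])>125)&(abs(T[...,1])<165)&(T[...,0]>70)&(T[...,0]<130)&(z>30)&(z<50)
    if m.sum(): print('hinge?',m.sum(),np.percentile(T[m],[10,50,90],axis=0).round(1).tolist(),np.percentile(z[m],[10,50,90]).round(1))
    hsv=cv2.cvtColor(p,cv2.COLOR_RGB2HSV); o=(hsv[...,0]>4)&(hsv[...,0]<14)&(hsv[...,1]>150)&(z>180)&(z<235)&(T[...,0]>80)
    if o.sum(): print('sleeve y',np.percentile(T[o],[2,50,98],axis=0).round(1).tolist(),o.sum())
```

```text
w6
2923 x [116.4 120.2 126. ] y [-30.  30.] z [212.3 216.1 217.8] [239. 118.  29.]
870 x [108.6 111.  113.9] y [-30.  30.] z [155.8 157.6 158.9] [183.5 171.5 168. ]
526 x [ 97.3  99.8 102.6] y [-30.  30.] z [ 96.9  98.7 100. ] [183.5 173.5 170. ]
hinge? 269 [[83.5, -147.8], [86.8, -134.1], [92.7, 146.3]] [35.7 44.8 46.8]
sleeve y [[116.1, -32.4], [118.1, 15.1], [126.7, 34.3]] 1546
w2
3249 x [116.5 121.1 126.9] y [-30.  30.] z [212.5 216.1 217.8] [237. 120.  45.]
856 x [108.6 111.1 113.9] y [-30.  30.] z [155.7 157.6 159. ] [184. 173. 169.]
524 x [ 97.4  99.9 102.7] y [-30.  30.] z [ 96.9  98.6 100. ] [184. 174. 170.]
hinge? 256 [[83.5, -147.9], [86.7, 133.7], [92.6, 146.3]] [35.4 44.9 46.6]
sleeve y [[116.2, -33.1], [119.3, 4.2], [127.0, 33.7]] 2209
scene1
91 x [120.4 126.7 130.4] y [-29.  29.] z [211.6 216.3 219.1] [152.  89.  56.]
43 x [110.9 114.5 116. ] y [-28.  29.] z [154.4 157.6 159.9] [122. 118. 119.]
39 x [ 99.3 102.6 104.7] y [-30.  26.] z [ 96.   98.3 101.6] [109. 105. 106.]
hinge? 80 [[85.8, -148.9], [93.2, -140.6], [97.6, 144.1]] [32.1 42.  47.6]
sleeve y [[120.9, -30.0], [125.8, -4.1], [128.6, 27.5]] 56
top2
125 x [116.9 121.2 127.4] y [-29.  29.] z [211.6 216.  218.6] [202. 110.  44.]
56 x [108.6 110.7 114. ] y [-30.  29.] z [155.1 157.9 160.6] [159.  158.5 160. ]
51 x [ 97.   99.5 102.3] y [-30.  30.] z [ 94.2  99.  102.1] [151. 148. 150.]
hinge? 25 [[82.8, -146.4], [87.6, -141.6], [93.0, -135.5]] [40.4 45.4 48. ]
sleeve y [[117.2, -30.5], [120.9, 2.8], [125.8, 33.7]] 91
```

Run:
```python
from h import *
plan(655,158.5,265,-89.95,2)
for a0,a1,n in((1.755,1.2,8),(1.2,.75,8),(.75,.25,8),(.25,0,6)):
    t=np.linspace(a0,a1,n+1)[1:]; print([(round((-172*np.cos(q)+172*np.cos(a0))/120,3),round(-(172*np.sin(q)-172*np.sin(a0))/120,3)) for q in t])
```

```text
pose [461.9 128.8 248.7] yaw -172.5 joints6 -1.68
  az 0.250 x -0.814 y 0.018 z -0.068
  az 0.250 x -0.563 y 0.588 z -0.068
[(np.float64(-0.098), np.float64(-0.015)), (np.float64(-0.197), np.float64(-0.023)), (np.float64(-0.297), np.float64(-0.024)), (np.float64(-0.396), np.float64(-0.018)), (np.float64(-0.495), np.float64(-0.005)), (np.float64(-0.592), np.float64(0.014)), (np.float64(-0.688), np.float64(0.04)), (np.float64(-0.782), np.float64(0.073))]
[(np.float64(-0.074), np.float64(0.031)), (np.float64(-0.147), np.float64(0.067)), (np.float64(-0.217), np.float64(0.106)), (np.float64(-0.285), np.float64(0.15)), (np.float64(-0.35), np.float64(0.197)), (np.float64(-0.413), np.float64(0.247)), (np.float64(-0.473), np.float64(0.301)), (np.float64(-0.529), np.float64(0.359))]
[(np.float64(-0.059), np.float64(0.067)), (np.float64(-0.114), np.float64(0.138)), (np.float64(-0.164), np.float64(0.213)), (np.float64(-0.209), np.float64(0.29)), (np.float64(-0.25), np.float64(0.37)), (np.float64(-0.285), np.float64(0.452)), (np.float64(-0.315), np.float64(0.536)), (np.float64(-0.34), np.float64(0.622))]
[(np.float64(-0.014), np.float64(0.058)), (np.float64(-0.025), np.float64(0.117)), (np.float64(-0.033), np.float64(0.176)), (np.float64(-0.04), np.float64(0.235)), (np.float64(-0.043), np.float64(0.295)), (np.float64(-0.045), np.float64(0.355))]
```

Request:
drive_tool:
  targets:
    - [0,0,0.058,-0.2,0,-0.05,-1]
    - [0,0,0.116,-0.4,0,-0.068,-1]
    - [0,0,0.174,-0.6,0.01,-0.068,-1]
    - [0,0,0.232,-0.8,0.018,-0.068,-1]
    - [0,0,0.25,-0.814,0.018,-0.068,-1]
    - [0,0,0.25,-0.814,0.018,-0.068,-1]

```text
clock: 49.08
ee_pos: [558.8, 143.8, 256.6]
tcp_rot: [0.321, 0.947, -0.001, -0.001]
force: [-0.2, -0.0, 0.5]
width: 85.4
grasp_force: 0.0
```

Request:
drive_tool:
  targets:
    - [0,0,0.058,-0.15,0.15,-0.05,-1]
    - [0,0,0.116,-0.3,0.3,-0.068,-1]
    - [0,0,0.174,-0.45,0.45,-0.068,-1]
    - [0,0,0.232,-0.56,0.58,-0.068,-1]
    - [0,0,0.25,-0.563,0.588,-0.068,-1]
    - [0,0,0.25,-0.563,0.588,-0.068,-1]

```text
clock: 49.82
ee_pos: [655.2, 158.6, 265.6]
tcp_rot: [0.659, 0.752, -0.001, -0.001]
force: [0.0, -0.9, -0.6]
width: 85.3
grasp_force: 0.0
```

Run:
```python
from h import *
plan(655,158.5,198)
```

```text
pose [655.2 158.6 265.6] yaw 97.6 joints6 -0.07
  az 0.000 x -0.001 y -0.002 z 0.564
```

Request:
drive_tool:
  targets:
    - [0,0,0.002,0,0,0.2,-1]
    - [0,0,0.002,0,0,0.4,-1]
    - [0,0,0.002,0,0,0.564,-1]
    - [0,0,0.002,0,0,0.564,-1]
    - [0,0,0.002,0,0,0.564,0.5]
    - [0,0,0.002,0,0,0.564,1]
    - [0,0,0.002,0,0,0.564,1]
    - [0,0,0.002,0,0,0.564,1]
    - [0,0,0.002,0,0,0.564,1]
    - [0,0,0.002,0,0,0.564,1]

```text
clock: 51.08
ee_pos: [655.5, 158.7, 199.5]
tcp_rot: [0.662, 0.75, 0.0, 0.0]
force: [0.8, -0.9, 3.2]
width: 9.5
grasp_force: 58.6
```

Request:
drive_tool:
  targets:
    - [0,0,0,0,-0.098,-0.015,1]
    - [0,0,0,0,-0.197,-0.023,1]
    - [0,0,0,0,-0.297,-0.024,1]
    - [0,0,0,0,-0.396,-0.018,1]
    - [0,0,0,0,-0.495,-0.005,1]
    - [0,0,0,0,-0.592,0.014,1]
    - [0,0,0,0,-0.688,0.04,1]
    - [0,0,0,0,-0.782,0.073,1]
    - [0,0,0,0,-0.782,0.073,1]

```text
clock: 52.2
ee_pos: [562.3, 146.8, 191.9]
tcp_rot: [0.662, 0.75, 0.001, 0.001]
force: [-1.4, 0.2, 9.7]
width: 9.6
grasp_force: 61.5
```

Request:
drive_tool:
  targets:
    - [0,0,0,0,-0.074,0.031,1]
    - [0,0,0,0,-0.147,0.067,1]
    - [0,0,0,0,-0.217,0.106,1]
    - [0,0,0,0,-0.285,0.15,1]
    - [0,0,0,0,-0.35,0.197,1]
    - [0,0,0,0,-0.413,0.247,1]
    - [0,0,0,0,-0.473,0.301,1]
    - [0,0,0,0,-0.529,0.359,1]
    - [0,0,0,0,-0.529,0.359,1]

```text
clock: 53.32
ee_pos: [498.4, 138.8, 146.3]
tcp_rot: [0.662, 0.75, -0.001, -0.001]
force: [0.4, -2.4, -1.2]
width: 9.5
grasp_force: 64.9
```

Request:
drive_tool:
  targets:
    - [0,0,0,0,-0.059,0.067,1]
    - [0,0,0,0,-0.114,0.138,1]
    - [0,0,0,0,-0.164,0.213,1]
    - [0,0,0,0,-0.209,0.29,1]
    - [0,0,0,0,-0.25,0.37,1]
    - [0,0,0,0,-0.285,0.452,1]
    - [0,0,0,0,-0.315,0.536,1]
    - [0,0,0,0,-0.34,0.622,1]
    - [0,0,0,0,-0.34,0.622,1]

```text
clock: 54.45
ee_pos: [458.0, 133.7, 71.3]
tcp_rot: [0.662, 0.75, -0.001, -0.001]
force: [-0.3, -5.3, -0.4]
width: 9.2
grasp_force: 69.4
```

Request:
drive_tool:
  targets:
    - [0,0,0,0,-0.014,0.058,1]
    - [0,0,0,0,-0.025,0.117,1]
    - [0,0,0,0,-0.033,0.176,1]
    - [0,0,0,0,-0.04,0.235,1]
    - [0,0,0,0,-0.043,0.295,1]
    - [0,0,0,0,-0.045,0.345,1]
    - [0,0,0,0,-0.045,0.355,1]
    - [0,0,0,0,-0.045,0.355,1]

```text
clock: 55.45
ee_pos: [451.8, 133.0, 28.8]
tcp_rot: [0.662, 0.75, -0.002, -0.001]
force: [-2.9, -6.6, -0.8]
width: 9.7
grasp_force: 71.9
```

Request:
drive_tool:
  targets:
    - [0,0,0,0,0,0.01,1]
    - [0,0,0,0,0,0.02,1]
    - [0,0,0,0,0,0.025,1]
    - [0,0,0,0,0,0.025,1]

```text
clock: 55.95
ee_pos: [451.8, 133.0, 26.0]
tcp_rot: [0.662, 0.75, -0.001, -0.001]
force: [-3.6, -6.1, -0.4]
width: 9.9
grasp_force: 72.0
```

Request:
drive_tool:
  targets:
    - [0,0,0,0,0,0,0.4]
    - [0,0,0,0,0,0,0.2]
    - [0,0,0,0,0,0,0.2]
    - [0,0,0,0,0,0,0.2]
    - [0,0,0,0,0,-0.2,0.2]
    - [0,0,0,0,0,-0.5,0.2]
    - [0,0,0,0,0,-1,0.2]
    - [0,0,0,0,0,-1,0.2]

```text
clock: 56.95
ee_pos: [455.2, 133.5, 150.7]
tcp_rot: [0.662, 0.75, 0.003, 0.003]
force: [0.0, 0.3, -0.9]
width: 34.4
grasp_force: 0.0
```

```bash
cat > bail.py <<'E'
from h import *
def bail(f):
    a=np.radians(7.25); M=np.array([[np.cos(a),-np.sin(a)],[np.sin(a),np.cos(a)]])
    W,p=cloud(f); T=(W[...,:2]-(534.1,143.1))@M; z=W[...,2]
    for y0,y1 in((-105,-70),(-30,30),(70,105)):
        for x0,x1 in((-95,-65),(-32,-15),(28,43)):
            m=(T[...,1]>y0)&(T[...,1]<y1)&(T[...,0]>x0)&(T[...,0]<x1)&(z>28)&(z<70)
            if m.sum()>30: print(f,'y',y0,y1,'x',np.percentile(T[m][:,0],[5,50,95]).round(1),'z',np.percentile(z[m],[50,95]).round(1),m.sum())
E
python3 - <<'E'
from bail import *
print(get_obs()['ee_pos'])
for n in('wrist','scene','top'): save(n,n+'b1'); bail(n+'b1')
E
```

```text
[455.16620888 133.54247958 150.70404397]
wristb1 y -105 -70 x [-92.1 -81.7 -72. ] z [45.4 48.4] 568
wristb1 y -105 -70 x [32.1 33.7 36.7] z [44.6 45.8] 139
wristb1 y -30 30 x [-87.3 -81.9 -76.4] z [47.2 48.8] 1106
wristb1 y -30 30 x [-27.8 -25.6 -22.7] z [44.7 46.1] 559
wristb1 y -30 30 x [31.9 33.9 36.8] z [44.7 46. ] 601
wristb1 y 70 105 x [-91.  -82.1 -72.8] z [45.7 48.6] 768
wristb1 y 70 105 x [-27.8 -25.6 -22.5] z [44.7 46.1] 449
wristb1 y 70 105 x [31.9 33.8 37. ] z [44.6 46.2] 482
sceneb1 y -105 -70 x [-89.4 -78.4 -68.4] z [45.7 48.7] 53
sceneb1 y -30 30 x [-85.1 -78.1 -74.2] z [46.7 49.4] 71
sceneb1 y -30 30 x [-25.6 -23.  -21.1] z [43.8 46.8] 39
sceneb1 y -30 30 x [33.8 37.2 39.3] z [43.9 47.8] 37
sceneb1 y 70 105 x [-87.9 -78.  -68.3] z [44.4 48. ] 49
topb1 y -105 -70 x [-93.8 -82.5 -74.1] z [46.4 49.6] 56
topb1 y -30 30 x [31.8 34.6 37.1] z [44.6 47.1] 40
```

View pics/wristb1.png

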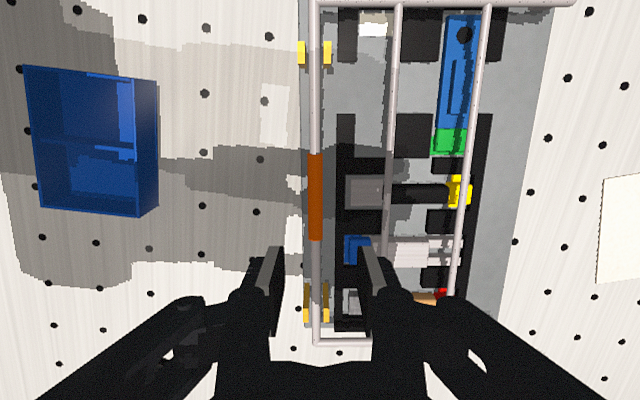

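The bail lies level: its sleeve at (316,197) sits between the brass forks at (315,52) and (315,302). Its top is at z ≈ 48.5 mm (nominal 48), and the rods are level from hinge to bar, with all four parts beneath. The arm is clear.

Run:
```python
from h import *
for f in('top0','topb1'): line(f,735,-55,12,60) if 0 else None
W,_=cloud('topb1');W0,_=cloud('top0')
for n,(a,b,c,d) in{'tape':(148,178,315,345),'mirror':(176,202,426,456)}.items(): print(n,np.nanmax(abs(cv2.medianBlur(W[a:b,c:d,2].astype(np.float32),5)-cv2.medianBlur(W0[a:b,c:d,2].astype(np.float32),5))))
print(hand_in())
```

```text
tape 19.5973
mirror 87.74992
the job is handed in; nothing more can be done
None
```

I handed the job in at about 57 s: the driver box is centred on its mat, and the red, blue, yellow and green parts are in their pockets with coloured ends on the pads. The bail lies level in the brass catch, and no white spanner was on the table. I never drove the arm at the mirror or tape, but my last check compared height extremes at their edges and was too noisy to confirm that neither moved.

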